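# Uncap turned housings and coat them with scanning spray

## Task

Get the housings on the sliding pallet coated for 3-D scanning: take every dust cap off the housings and the cap off the spray can, and put each cap into a compartment of its own in the sorting tray. With all the caps off, slide the pallet so that the middle of the row of housings is straight in front of the nozzle; only there press the nozzle right down for about a second and let it spring up, then slide the pallet fully home to where it started. Leave the teach pendant and the spare housing where they are.

Things in the scene. Friction and masses are not known exactly. Their poses are not given: they have to be found in the camera images.
- rig: fixed base plate 75 x 540 x 12 mm with a guide along its own y, clear spray guard 145 mm high 150 mm to its +x side. Origin: middle of the underside. It carries a sliding pallet 90 x 310 mm, top 55 mm above the table, with four steel housings bolted on in a row along y, 78 mm apart (foot 60 mm wide, 12 mm high; neck 44 mm wide; top 110 mm above the table)
- pallet (a joint): position of the pallet along the guide, m: 0 = fully home against the -y stop (the start), grows towards the rig's +y, 0.20 at the other stop. Light friction of about 2.5 N; it stays where it is left
- handle (a point): top centre of the pallet's handle, an upright black pillar 22 mm in diameter and 52 mm tall (107 mm down to 55 mm above the table) at the pallet's -y end, 66 mm from the nearest housing; grip it from above and slide
- row_mid (a point): point on top of the pallet (55 mm above the table), in the middle of the row of housings, marked by a short black line on the pallet's edge; axes as the rig's
- can: fixed bracket with a small white-and-grey spray can clamped upright, 50 mm in diameter, shoulder 92 mm above the table, then a neck 32 mm wide up to 106 mm. Origin: on the can's axis at table height. Its +x is the way the nozzle sprays, square to the guide, over the pallet; the middle of the row is before the nozzle when row_mid has y = 0 in this frame
- nozzle (a joint): travel of the can's sprung nozzle, m: 0 = up, grows as it is pressed down, 0.006 = fully down (5.5 N to start it, 12 N to hold it fully down)
- nozzle_top (a point): centre of the nozzle's flat top (21 mm diameter), 127 mm above the table when up; moves down with it; hidden under the can's cap at the start
- can_cap: white plastic cap of the spray can, round cup open below, outside diameter 50 mm (ribs add 1.6 mm), 45 mm tall, wall 3 mm, roof 4 mm, 30 g. Origin: centre of its open rim (underside); +z points to the closed top. At the start it stands loosely over the nozzle on the can's shoulder, rim 92 mm and top 137 mm above the table; lifts straight off
- tray: loose grey sorting tray, 140 mm (its x) x 208 mm (its y), 0.6 kg, with 2 x 3 square compartments of about 64 mm: their centres lie at x = -34 or +34 mm and y = -68, 0 or +68 mm in the tray's frame. Floor 4 mm thick, outer walls and dividers 4 mm thick, 16 mm tall over all. Origin: centre of its underside. It may stand to the left or to the right
- pendant: bystander: black teach pendant lying flat, 130 x 200 x 32 mm with a red button 12 mm higher; origin centre of its underside; it lies on the side where the tray is not
- spare: bystander: a spare steel housing standing on the table in front of the rig, 60 mm diameter at the foot, 55 mm tall; origin centre of its underside
- cap1: red dust cap, round cup open below, 54 mm wide (ribs add 1.6 mm), 32 mm tall, wall 3, roof 4 mm, 30 g. Origin: centre of its open rim; +z to the closed top. Sits loosely over housing 1 (nearest the handle; 117 mm to -y of the pallet's middle), roof on the housing's top, rim 82 and top 114 mm above the table, 2 mm play; lifts straight off. Only some housings have caps: None if absent
- cap2: red dust cap, round cup open below, 54 mm wide (ribs add 1.6 mm), 32 mm tall, wall 3, roof 4 mm, 30 g. Origin: centre of its open rim; +z to the closed top. Sits loosely over housing 2 (39 mm to -y of the pallet's middle), roof on the housing's top, rim 82 and top 114 mm above the table, 2 mm play; lifts straight off. Only some housings have caps: None if absent
- cap3: red dust cap, round cup open below, 54 mm wide (ribs add 1.6 mm), 32 mm tall, wall 3, roof 4 mm, 30 g. Origin: centre of its open rim; +z to the closed top. Sits loosely over housing 3 (39 mm to +y of the pallet's middle), roof on the housing's top, rim 82 and top 114 mm above the table, 2 mm play; lifts straight off. Only some housings have caps: None if absent
- cap4: red dust cap, round cup open below, 54 mm wide (ribs add 1.6 mm), 32 mm tall, wall 3, roof 4 mm, 30 g. Origin: centre of its open rim; +z to the closed top. Sits loosely over housing 4 (farthest from the handle; 117 mm to +y of the pallet's middle), roof on the housing's top, rim 82 and top 114 mm above the table, 2 mm play; lifts straight off. Only some housings have caps: None if absent
Mind the look-alikes: they are no part of the job. Leave any purple or yellow look-alike of the can_cap alone.

How it is judged:
By the outcome, as a careful person would: the job done as asked, in the order asked, and still so for the second after the job is handed in, with the robot touching nothing.
Of cap1, cap2, cap3, cap4 only 2 to 4 are there at a start; the rules pass over those that are not, and their reading is None.
At some moment in a run one of tray may be knocked a few centimetres aside while the robot is not near it.
Once in a run the grip may slacken for a moment while it holds something.
It also fails if it takes over 210 s, if anything falls off the work surface, if the arm or the gripper's body presses on something with over 40 N, if the wrist force passes 120 N, or if a joint passes its speed limit or range.

## Robot

A 6-joint arm with a two-finger parallel gripper is mounted at the origin on the work surface. World frame = base frame: x ahead of the robot, y to its left, z up, the work surface at z = 0. Lengths are in m, angles in rad, forces in N, time in s.
With the tool pointing down it reaches from about 0.35 to 0.775 m from the base axis. Payload 5.5 kg.
Tool frame: the origin (TCP) lies midway between the tips of the shut fingers; the grasp point (between the pads) lies 19 mm behind it; z points along the fingers, y is the line along which they close (so a half turn about z gives the same grasp; the last joint's range is limited). The gripper opens to 85 mm and grips with 20 to 120 N. Pads are 22 mm wide; open, the fingers measure 114 mm over their backs; the gripper's body (76 mm by 85 mm) begins 54 mm behind the grasp point. The pads swing forward as they close: fully open they stand 13 mm farther back than shut.
Start: joints at [-1.333, 0.313, 0.046, 1.304, 0, 1.431], TCP at [0.212, -0.534, 0.231] pointing down, gripper open.
Joint ranges: [-2.76, 2.76], [-0.86, 1.69], [-1.03, 1.26], [-2.2, 2.34], [-1.47, 1.5], [-3.14, 3.14]. Speed limits (rad/s): [2.57, 2.57, 3.14, 3.14, 3.14, 3.14].

## Interface

Orientations are given as a unit quaternion [w, x, y, z].
In Python, from workcell import get_state, read_camera, camera_info, hand_in, recognise gives the robot as it stands.
- The arm moves only by the tool arm_command, never from a script. Its argument "moves" is one flat list of numbers, 7 for each row, row after row: the opening, from -1 (shut) to 1 (fully open), then the shift along the tool's x, y, z in mm, then the turn, a rotation vector about the tool's x, y, z in rad. A call has 1 to 8 rows; each row shifts and turns the commanded pose from where the row before left it, along the tool's axes as they then stand; what a row does not reach is not made up. A row lasts 1/8 s, in which the tool goes at most 62.5 mm and 10.7 degrees, less where a joint would pass 70% of its speed; a pose out of reach is approached as far as the arm can. A call with a gripper value outside its range is refused whole. The fingers move at their own pace and stop on an object; "newtons" is the grip in N (left out, the last holds). Time passes only in rows, so rows that do not move let the fingers close. It gives the time, the measured TCP pose, the force, the opening and the grip force at its end, in the units of the state.
- get_state(): the state, without advancing time (a new reading comes with each control period).
- read_camera(name): name is "scene" or "top" or "wrist"; returns (picture, depth): 384x512x3 uint8, blue, green, red; 384x512 float32, m along the optical axis (not along the pixel's ray), 0 where there is no reading.
- camera_info(name): a dict with "fovy" (degrees; the focal length in pixels is half the picture's height over the tangent of half this angle, whatever the lens; pixels are square), "cx", "cy" (the principal point, pixels), "eye" and "orientation" of the camera in the world; the wrist camera has in their place "tool_from_camera" (4x4, takes a point from camera to tool coordinates, whose origin is the TCP and whose axes are the flange's). Camera axes: x right, y down, z forward; pixel columns grow to the right and rows downward; lengths in m; the calibration is good to about 2 mm. The wrist camera is an equidistant fisheye: a pixel r from the principal point sees the ray r / f radians off the axis. A picture is of the moment at which its call begins: read the wrist's pose just before it. camera_info takes no time and is no camera call.
- hand_in(): hands the job in; it is judged then, once.
Trained networks look in the newest picture that a camera, given by its name, has taken for a name from the list of things; names that differ only in an ending like _2 or _b are one class to them, and where a whole thing is asked for, a point or a joint stands for the part that bears it (a point fixed in the world has none). Each returns a list of dicts, best first, with "confidence" (0 to 1); they miss things now and then, are a little off and sometimes report something else, mostly with a low value. They report only what shows in the picture. A call takes as long as a camera call. They do not tell look-alikes from the thing itself.
- recognise(camera, label): "point" ([column, row] in pixels, amid what is visible of it).
The state is a dict: "clock": time; "joint_pos": joint angles; "qvel": joint speeds; "tau": joint torques, N m; "tcp_pos": TCP position; "orientation": TCP orientation; "wrist_force": force on the tool from outside, world axes, zero at the start; "ft_torque": the same for the moment, N m; "finger_gap": finger opening in m; "grip_force": force on a finger pad.
Only numpy, scipy, OpenCV 4.12 (cv2) and the standard library are available. Lean on these libraries where they do the work, as an engineer would, in place of code of your own. Each camera call takes 0.05 s, during which the arm holds its last target. There are 200 camera calls.

## Working session

There is one attempt and no reset: what is moved stays moved. The work goes in short steps, Python scripts to look and compute and a tool call to move; the robot and the scene stay as the last step left them, time stands still between calls to the robot, and variables do not carry over. Pictures are saved under pics/ and viewed, at most 14 in all, crops included, and the job is handed in when it is done.

Besides the shell and the picture viewer there is one more tool, called after ">>>" as name(argument=value, ...), one argument or row to a line, values as JSON. arm_command: Moves the arm, as the interface text tells. Its arguments: {"type":"object","properties":{"moves":{"type":"array"},"newtons":{"type":"number"}},"required":["moves"]}

```bash
mkdir -p pics; ls
cat > h.py <<'E'
import numpy as np, cv2
from scipy.spatial.transform import Rotation as R
from workcell import get_state, read_camera, camera_info, hand_in, recognise
def Rq(q): return R.from_quat([q[1],q[2],q[3],q[0]]).as_matrix()
def cam(name):
    i=camera_info(name); f=192/np.tan(np.radians(i['fovy'])/2)
    if name=='wrist':
        s=get_state(); T=np.eye(4); T[:3,:3]=Rq(s['orientation']); T[:3,3]=s['tcp_pos']; T=T@np.array(i['tool_from_camera'])
        return f,i['cx'],i['cy'],T[:3,:3],T[:3,3],True
    o=np.array(i['orientation']); M=Rq(o) if o.size==4 else o
    return f,i['cx'],i['cy'],M,np.array(i['eye']),False
def ray(c,uv):
    f,cx,cy,M,e,fe=c; d=np.array([uv[0]-cx,uv[1]-cy])/f
    if fe:
        t=np.hypot(*d); v=np.array([*(d/max(t,1e-9)*np.sin(t)),np.cos(t)])
    else: v=np.array([d[0],d[1],1.])
    return M@v
def onz(c,uv,z):
    v=ray(c,uv); e=c[4]; return e+v*(z-e[2])/v[2]
def dep(c,uv,d):  # depth along the axis
    v=ray(c,uv); return c[4]+v*d/(v@c[3][:,2])
def proj(c,p):
    f,cx,cy,M,e,fe=c; q=M.T@(np.array(p)-e)
    if fe:
        r=np.hypot(q[0],q[1]); t=np.arctan2(r,q[2]); return np.array([cx,cy])+f*t*q[:2]/max(r,1e-9)
    return np.array([cx,cy])+f*q[:2]/q[2]
def cloud(c,D):
    v,u=np.mgrid[0:384,0:512]; f,cx,cy,M,e,fe=c
    x=(u-cx)/f;y=(v-cy)/f
    if fe:
        t=np.hypot(x,y)+1e-9; k=np.tan(np.minimum(t,1.4))/t; x=x*k;y=y*k
    P=np.stack([x,y,np.ones_like(x)],-1)*D[...,None]
    return P@M.T+e
E
python3 - <<'E'
from h import *
print(get_state())
for n in ['scene','top']:
    im,D=read_camera(n); cv2.imwrite(f'pics/{n}0.png',im); np.savez(f'pics/{n}0.npz',im=im,D=D); c=cam(n); print(n,c)
    P=cloud(c,D)
    for l in ['rig','pallet','handle','row_mid','can','can_cap','tray','pendant','spare','cap1','nozzle_top']:
        for r in recognise(n,l)[:6]:
            u,v=np.round(r['point']).astype(int); print(l,np.round(r['point'],1),round(r['confidence'],2),np.round(P[v,u],3) if 0<=v<384 and 0<=u<512 else '')
E
```

```text
pics
{'clock': 0.0, 'joint_pos': array([-1.33258997e+00,  3.14011496e-01,  4.49691176e-02,  1.30361268e+00,
        4.44014622e-07,  1.43120343e+00]), 'qvel': array([-0.00019684, -0.00013771, -0.00113196, -0.00050736,  0.00061996,
       -0.00085887]), 'tau': array([ 1.53215897e-04, -4.80634582e+01,  2.98530364e+01,  1.94687967e-02,
       -2.21446123e-05,  6.42844668e-06]), 'tcp_pos': array([ 0.21197432, -0.53394057,  0.23039854]), 'orientation': array([-9.28248400e-04,  9.82211032e-01,  1.87778125e-01, -4.55837416e-05]), 'wrist_force': array([0.09568344, 0.03045216, 0.55474195]), 'ft_torque': array([ 0.02226187,  0.02797686, -0.03565236]), 'grip_force': 0.0, 'finger_gap': 0.08559419134226919}
scene (np.float64(399.73886908957445), 254.81892656293462, 188.48574628947543, array([[-0.44037833,  0.71138055, -0.5477268 ],
       [ 0.8977527 ,  0.35593955, -0.25951326],
       [ 0.01034495, -0.60600723, -0.79539187]]), array([0.97648452, 0.2427169 , 0.82538641]), False)
rig [215.5 259.1] 0.9 [ 0.629 -0.017 -0.002]
pallet [181.5 226.4] 0.77 [ 0.615 -0.109  0.055]
handle [177.  227.4] 0.76
[... 1030 characters left out ...]
.7] 0.64 [ 0.728 -0.019  0.005]
rig [301.7 160.1] 0.28 [ 0.573 -0.12   0.055]
handle [303.8 156.4] 0.71 [ 0.583 -0.125  0.054]
row_mid [302.7 159. ] 0.73 [ 0.576 -0.123  0.051]
can_cap [313.4 263.3] 0.77 [ 0.325 -0.143  0.041]
can_cap [247.2 213.5] 0.65 [0.435 0.013 0.137]
can_cap [186.9 276.1] 0.58 [0.297 0.154 0.047]
can_cap [258.6 104. ] 0.32 [ 0.734 -0.016  0.01 ]
tray [124.3 229.2] 0.93 [0.409 0.322 0.003]
pendant [385.  219.7] 0.96 [ 0.427 -0.324  0.032]
spare [309.6 219.8] 0.55 [ 0.427 -0.136  0.054]
cap1 [287.  150.5] 0.76 [ 0.581 -0.077  0.116]
cap1 [351.8 144.6] 0.61 [ 0.594 -0.226  0.115]
cap1 [254.3 148. ] 0.61 [ 0.587 -0.003  0.113]
cap1 [319.1 144.4] 0.57 [ 0.597 -0.151  0.111]
```

Run:
```python
import cv2
for n in ['scene','top']:
    im=cv2.imread(f'pics/{n}0.png'); cv2.imwrite(f'pics/{n}0b.png',cv2.resize(im,(800,600),interpolation=cv2.INTER_CUBIC))
```

```text
(no output)
```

View pics/scene0b.png

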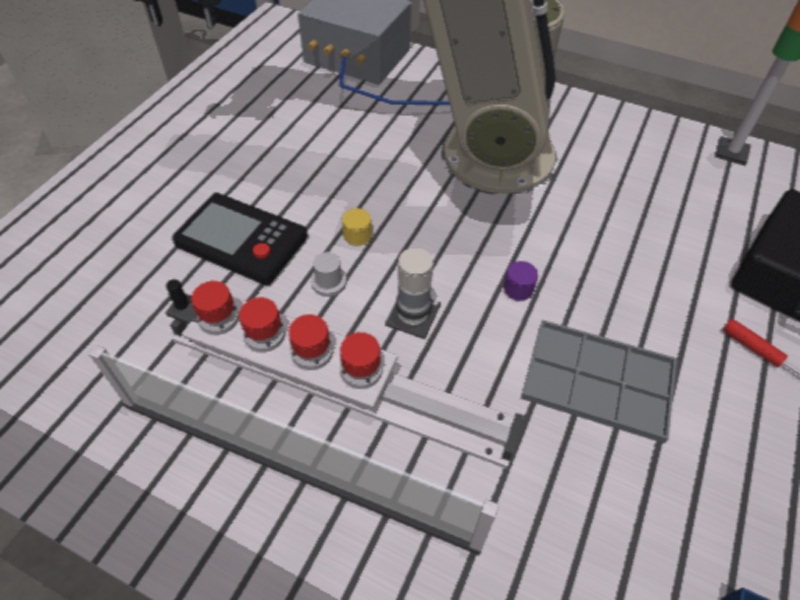

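View pics/top0b.png

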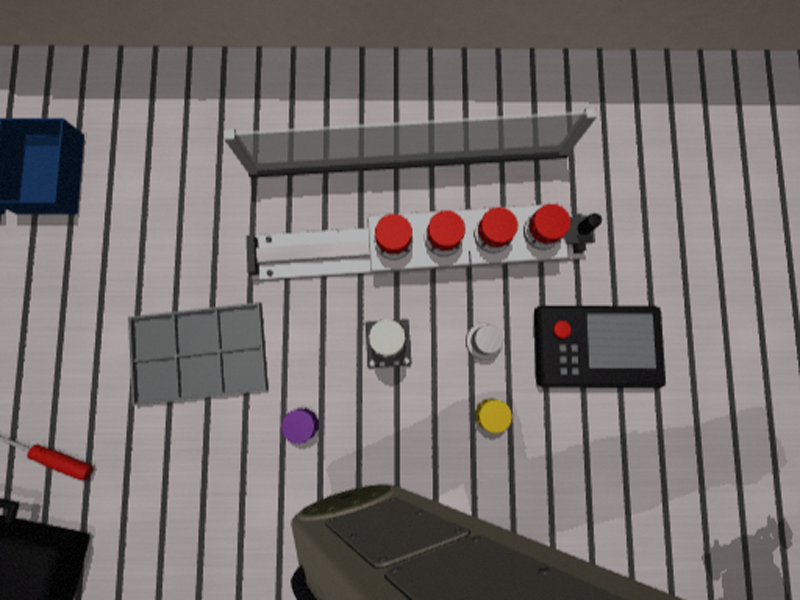

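The scene image shows four red caps in a row at (213,300), (260,318), (309,337) and (360,354), with the handle at (176,293). The tray is on the left at (600,378) and the pendant at (240,238). There are three candidates for can_cap: white on the can (415,270), yellow (357,226) and purple (521,280). The white one fits, because it stands on the can with its top at z = 0.137. I'll measure it and confirm with a crop.

```bash
cat > meas.py <<'E'
from h import *
def comps(m,P,lo,hi,amin=60):
    out=[]
    n,L,S,C=cv2.connectedComponentsWithStats((m&(P[...,2]>lo)&(P[...,2]<hi)).astype(np.uint8))
    for i in range(1,n):
        if S[i,4]>=amin:
            q=P[L==i]; (x,y),r=cv2.minEnclosingCircle(q[:,:2].astype(np.float32))
            out.append((np.round(q.mean(0),4),S[i,4],np.round([x,y,r],4)))
    return out
E
python3 - <<'E'
from meas import *
for n in ['scene','top']:
    z=np.load(f'pics/{n}0.npz'); im,D=z['im'],z['D']; c=cam(n); P=cloud(c,D)
    hsv=cv2.cvtColor(im,cv2.COLOR_BGR2HSV)
    red=((hsv[...,0]<8)|(hsv[...,0]>172))&(hsv[...,1]>140)
    print(n,'red');[print(*x) for x in comps(red,P,.105,.125)]
    print('cancap');[print(*x) for x in comps((P[...,0]<.55)&(P[...,0]>.35)&(abs(P[...,1])<.1),P,.128,.146)]
    print('handle');[print(*x) for x in comps((im.max(-1)<70)&(P[...,0]>.5)&(P[...,1]<-.2),P,.098,.112,8)]
    tm=(P[...,0]>.3)&(P[...,0]<.55)&(P[...,1]>.19)&(P[...,1]<.46)&(P[...,2]>.009)&(P[...,2]<.03)
    q=P[tm][:,:2].astype(np.float32); print('tray',len(q),cv2.minAreaRect(q))
    gm=(abs(hsv[...,2].astype(int)-110)<40)&(P[...,0]>.3)&(P[...,0]<.55)&(P[...,1]>.19)&(P[...,1]<.46)&(P[...,2]<.03)
    n_,L,S,C=cv2.connectedComponentsWithStats(gm.astype(np.uint8)); i=1+np.argmax(S[1:,4]); q=P[L==i][:,:2].astype(np.float32); print('tray grey',S[i],cv2.minAreaRect(q))
im=cv2.imread('pics/scene0.png'); cv2.imwrite('pics/crop1.png',cv2.resize(im[130:270,100:350],(800,448),interpolation=cv2.INTER_CUBIC))
E
```

```text
scene red
[ 0.6098 -0.2267  0.1133] 400 [ 0.6076 -0.229   0.0275]
[ 0.6044 -0.1496  0.1133] 416 [ 0.6031 -0.1522  0.0275]
[ 0.599  -0.0718  0.1134] 429 [ 0.5979 -0.0735  0.0272]
[0.5939 0.0053 0.1134] 463 [0.5924 0.0035 0.0274]
cancap
[0.4386 0.0131 0.1362] 341 [0.4356 0.012  0.0263]
handle
[ 0.6133 -0.2923  0.1052] 63 [ 0.6129 -0.2938  0.0098]
tray 1274 ((0.4445838928222656, 0.3002006411552429), (0.19040445983409882, 0.24186700582504272), 6.44826078414917)
tray grey [ 332  195  107  118 5678] ((0.4249139428138733, 0.3156842291355133), (0.24995215237140656, 0.22439853847026825), 0.1524849385023117)
top red
[ 0.6014 -0.2289  0.1126] 431 [ 0.6023 -0.2294  0.0273]
[ 0.596  -0.151   0.1128] 428 [ 0.5962 -0.1513  0.0273]
[ 0.5904 -0.0736  0.1126] 436 [ 0.5912 -0.0745  0.0274]
[0.5853 0.0035 0.1127] 433 [0.5865 0.0029 0.0273]
cancap
[0.4304 0.0125 0.136 ] 423 [0.4307 0.0123 0.0257]
handle
[ 0.7495 -0.2814  0.1044] 16 [ 0.7507 -0.282   0.0067]
[ 0.6059 -0.2939  0.1048] 70 [ 0.6062 -0.2952  0.0103]
[ 0.5886 -0.2071  0.1039] 8 [ 0.5886 -0.2062  0.0043]
[ 0.5785 -0.2185  0.1025] 9 [ 0.5784 -0.218   0.0055]
[ 0.5762 -0.2332  0.1048] 10 [ 0.5769 -0.2337  0.0063]
tray 1056 ((0.4435839056968689, 0.3014155328273773), (0.19344940781593323, 0.2431894838809967), 6.374812126159668)
tray grey [  82  182   90   87 4661] ((0.4154259264469147, 0.31880974769592285), (0.22127680480480194, 0.21757370233535767), 6.313189506530762)
```

View pics/crop1.png

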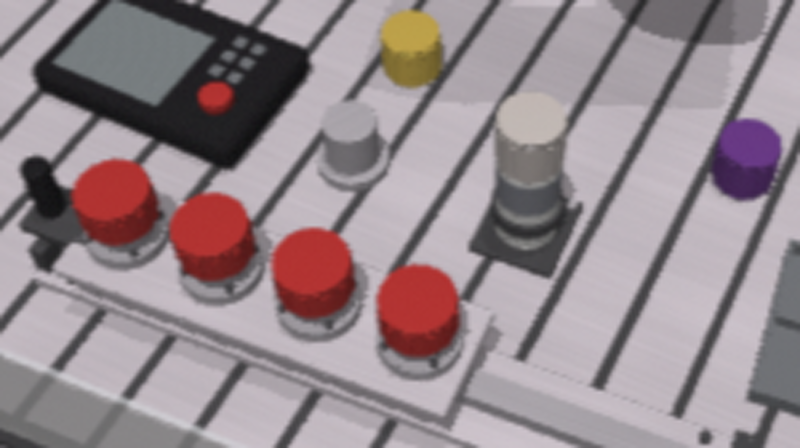

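The crop confirms that the white cap at crop (530,145) sits on the can, so it is can_cap. Yellow (410,48) and purple (745,158) are decoys standing on the table. Next I'll move the wrist camera above the row.

```bash
cat > plan.py <<'E'
from h import *
def yaw_of(s): M=Rq(s['orientation']); return np.arctan2(M[1,0],M[0,0]), M
def plan(wps, start=None):
    """wps: (grip,x,y,z,yaw_deg|None,rows|None); prints rounded rows"""
    s=get_state(); p=np.array(s['tcp_pos']) if start is None else np.array(start[:3]); yw,M=yaw_of(s)
    if start is not None: yw=np.radians(start[3])
    print('t',round(s['clock'],2),'at',np.round(s['tcp_pos'],4),'yaw',round(np.degrees(yw),2),'tilt',np.round(M[:2,2],4),'q',np.round(s['joint_pos'],2))
    for g,x,y,z,yd,n in wps:
        t=np.array([x,y,z]); ty=yw if yd is None else np.radians(yd)
        if n is None: n=max(1,int(np.ceil(max(np.linalg.norm(t-p)/.060,abs(ty-yw)/.18))))
        for k in range(n):
            f=1/(n-k); d=(t-p)*f; c,s_=np.cos(yw),np.sin(yw)
            l=np.round(np.array([c*d[0]+s_*d[1], s_*d[0]-c*d[1], -d[2]])*1000,1); r=round(-(ty-yw)*f,3)
            p=p+np.array([c*l[0]+s_*l[1], s_*l[0]-c*l[1], -l[2]])/1000; yw-=r
            print(f"{g},{l[0]},{l[1]},{l[2]},0,0,{r},")
        print('  --',np.round(p,4),round(np.degrees(yw),1))
E
python3 - <<'E'
from plan import *
plan([(1,.22,-.50,.30,None,2),(1,.50,-.09,.32,93.8,10)])
E
```

```text
t 1.2 at [ 0.2121 -0.5345  0.2313] yaw 21.65 tilt [ 0.     -0.0002] q [-1.33  0.31  0.05  1.3  -0.    1.43]
1,10.0,-14.6,-34.3,0,0,-0.0,
1,10.1,-14.6,-34.4,0,0,-0.0,
  -- [ 0.22 -0.5   0.3 ] 21.6
1,41.1,-27.8,-2.0,0,0,-0.126,
1,44.3,-22.4,-2.0,0,0,-0.126,
1,46.8,-16.6,-2.0,0,0,-0.126,
1,48.5,-10.6,-2.0,0,0,-0.126,
1,49.4,-4.5,-2.0,0,0,-0.126,
1,49.6,1.8,-2.0,0,0,-0.126,
1,49.0,8.0,-2.0,0,0,-0.126,
1,47.6,14.1,-2.0,0,0,-0.126,
1,45.5,20.0,-2.0,0,0,-0.126,
1,42.5,25.6,-2.0,0,0,-0.125,
  -- [ 0.5  -0.09  0.32] 93.8
```

>>> arm_command(
  moves=[1,10,-15,-34,0,0,0,1,10,-15,-34,0,0,0,1,41,-28,-2,0,0,-0.126,1,44,-22,-2,0,0,-0.126,1,47,-17,-2,0,0,-0.126,1,48,-11,-2,0,0,-0.126,1,49,-5,-2,0,0,-0.126,1,50,2,-2,0,0,-0.126],
)

```text
clock: 2.2
tcp_pos: [0.387, -0.2516, 0.3116]
orientation: [0.0, 0.843, 0.539, 0.0]
wrist_force: [0.3, 0.0, -0.3]
finger_gap: 0.0855
grip_force: 0.0
```

>>> arm_command(
  moves=[1,49,8,-2,0,0,-0.126,1,48,14,-2,0,0,-0.126,1,45,20,-2,0,0,-0.126,1,42,26,-2,0,0,-0.125,1,0,0,0,0,0,0],
)

```text
clock: 2.82
tcp_pos: [0.5001, -0.0871, 0.3192]
orientation: [0.0, 0.681, 0.732, 0.0]
wrist_force: [0.2, -0.2, -0.1]
finger_gap: 0.0856
grip_force: 0.0
```

Run:
```python
from meas import *
from plan import yaw_of
s=get_state(); print(s['tcp_pos'],np.degrees(yaw_of(s)[0]),s['joint_pos'],s['clock'])
c=cam('wrist'); im,D=read_camera('wrist'); cv2.imwrite('pics/w1.png',cv2.resize(im,(800,600))); np.savez('pics/w1.npz',im=im,D=D,c=np.array(c,dtype=object))
print(c[:3],c[4]); P=cloud(c,D)
hsv=cv2.cvtColor(im,cv2.COLOR_BGR2HSV); red=((hsv[...,0]<8)|(hsv[...,0]>172))&(hsv[...,1]>140)
[print(*x) for x in comps(red,P,.10,.125)]
print('cancap');[print(*x) for x in comps((P[...,0]<.55)&(P[...,0]>.35)&(abs(P[...,1])<.1),P,.128,.146)]
print('handle');[print(*x) for x in comps((im.max(-1)<70)&(P[...,0]>.5)&(P[...,1]<-.2),P,.098,.112,8)]
```

```text
[ 0.50006529 -0.08708164  0.31921211] 94.09940385231702 [-3.30904297e-01  1.70787670e-01  7.39722468e-02  1.47364388e+00
  3.76576763e-04  1.16834405e+00] 2.825
(np.float64(297.3186396354542), 255.7513603194315, 191.381440532653) [ 0.49428301 -0.01774918  0.46188223]
[0.587  0.006  0.1137] 1565 [0.5881 0.0062 0.0276]
[ 0.5918 -0.0702  0.1134] 1510 [ 0.5928 -0.0706  0.0274]
[ 0.5971 -0.1463  0.1131] 1327 [ 0.5988 -0.1486  0.0274]
[ 0.6016 -0.2229  0.1126] 1076 [ 0.604  -0.226   0.0276]
cancap
[0.4341 0.015  0.1368] 1592 [0.4333 0.0156 0.0258]
handle
[ 0.6078 -0.2896  0.1054] 141 [ 0.6088 -0.291   0.0107]
```

View pics/w1.png

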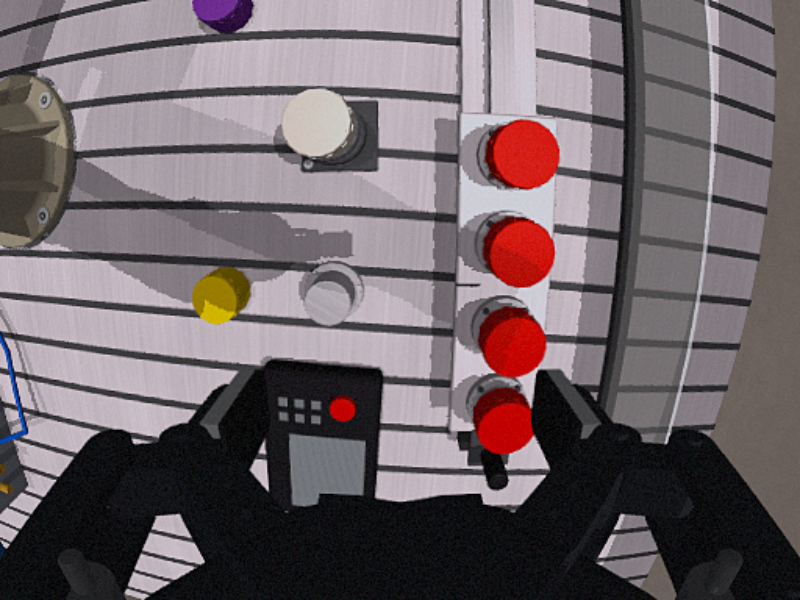

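The wrist view shows all four caps, the can cap at (318,124), the row mark at (470,284) and the handle at (495,470). The estimates agree to about 3 mm. I'll take cap4 first.

Run:
```python
from plan import *
plan([(1,.589,.0045,.19,93.8,3),(1,.589,.0045,.087,None,3),(-1,.589,.0045,.087,None,2)])
```

```text
t 2.88 at [ 0.4992 -0.0883  0.3191] yaw 93.94 tilt [-0.0003 -0.0003] q [-0.33  0.17  0.07  1.47 -0.    1.17]
1,28.8,32.0,43.0,0,0,0.001,
1,28.9,31.9,43.1,0,0,0.001,
1,28.8,32.0,43.0,0,0,0.0,
  -- [0.589  0.0045 0.19  ] 93.8
1,0.0,-0.0,34.3,0,0,-0.0,
1,0.0,-0.0,34.4,0,0,-0.0,
1,0.0,-0.0,34.3,0,0,-0.0,
  -- [0.589  0.0045 0.087 ] 93.8
-1,0.0,-0.0,0.0,0,0,-0.0,
-1,0.0,-0.0,0.0,0,0,-0.0,
  -- [0.589  0.0045 0.087 ] 93.8
```

>>> arm_command(
  moves=[1,29,32,43,0,0,0.001,1,29,32,43,0,0,0.001,1,29,32,43,0,0,0,1,0,0,34,0,0,0,1,0,0,34,0,0,0,1,0,0,34,0,0,0,-1,0,0,0,0,0,0,-1,0,0,0,0,0,0],
  newtons=40,
)

```text
clock: 3.88
tcp_pos: [0.5893, 0.0024, 0.0897]
orientation: [0.001, 0.685, 0.729, 0.0]
wrist_force: [1.5, -0.6, -0.6]
finger_gap: 0.0529
grip_force: 42.3
```

>>> arm_command(
  moves=[-1,0,0,0,0,0,0,-1,0,0,0,0,0,0],
)

```text
clock: 4.12
tcp_pos: [0.5898, 0.0032, 0.0897]
orientation: [0.001, 0.684, 0.729, 0.001]
wrist_force: [0.3, 0.3, -0.2]
finger_gap: 0.0529
grip_force: 41.9
```

Run:
```python
from plan import *
s=get_state(); print(s['finger_gap'],s['wrist_force'],s['grip_force'])
plan([(-1,.589,.0045,.16,None,2),(-1,.50,.19,.20,93.8,4),(-1,.50,.19,.20,93.8,1)])
```

```text
0.05293589361136948 [ 0.33544865  0.31086069 -0.22804006] 41.876980885863304
t 4.12 at [0.5898 0.0032 0.0897] yaw 93.65 tilt [ 0.0025 -0.0004] q [-0.13  0.42 -0.16  0.99 -0.    1.38]
-1,0.7,-0.3,-35.2,0,0,-0.0,
-1,0.7,-0.4,-35.1,0,0,-0.0,
  -- [0.589  0.0045 0.16  ] 93.7
-1,47.7,-19.2,-10.0,0,0,-0.001,
-1,47.7,-19.2,-10.0,0,0,-0.001,
-1,47.7,-19.2,-10.0,0,0,-0.0,
-1,47.8,-19.1,-10.0,0,0,-0.001,
  -- [0.5  0.19 0.2 ] 93.8
-1,-0.0,-0.0,-0.0,0,0,0.0,
  -- [0.5  0.19 0.2 ] 93.8
```

>>> arm_command(
  moves=[-1,0,0,-35,0,0,0,-1,0,0,-35,0,0,0,-1,48,-19,-10,0,0,0,-1,48,-19,-10,0,0,0,-1,48,-19,-10,0,0,0,-1,48,-19,-10,0,0,0,-1,0,0,0,0,0,0,-1,0,0,0,0,0,0],
)

```text
clock: 5.12
tcp_pos: [0.501, 0.1903, 0.1987]
orientation: [0.001, 0.684, 0.73, 0.0]
wrist_force: [0.3, 0.0, -0.7]
finger_gap: 0.0525
grip_force: 45.2
```

```bash
cat > tray.py <<'E'
from meas import *
def top_rect(P):
    m=(P[...,0]>.28)&(P[...,0]<.56)&(P[...,1]>.18)&(P[...,1]<.47)
    return m
def fit_tray(P,g,init=(.42,.318,.065)):
    """fit the wall-grid (tops ~16 mm) model to height points and floor; returns x,y,yaw of tray"""
    from scipy.optimize import minimize
    m=(np.linalg.norm(P[...,:2]-np.array(init[:2]),axis=-1)<.16)&g
    w=P[m&(P[...,2]>.0125)&(P[...,2]<.022)][:,:2]
    fl=P[m&(P[...,2]>.001)&(P[...,2]<.009)][:,:2]
    def loc(q,t):
        c,s=np.cos(t[2]),np.sin(t[2]); d=q-t[:2]; return np.stack([c*d[:,0]+s*d[:,1],-s*d[:,0]+c*d[:,1]],1)
    def dist(q): # distance to nearest wall centreline
        a,b=np.abs(q[:,0]),np.abs(q[:,1])
        dx=np.minimum(np.abs(a),np.abs(a-.068))+1.*np.maximum(b-.104,0)
        dy=np.minimum(np.abs(b-.034),np.abs(b-.102))+1.*np.maximum(a-.070,0)
        return np.minimum(dx,dy)
    cost=lambda t: np.mean(np.minimum(dist(loc(w,t)),.012))
    best=min((minimize(cost,[init[0]+dx,init[1]+dy,init[2]+da],method='Nelder-Mead',options=dict(initial_simplex=None,xatol=1e-5,fatol=1e-7)) for dx in(-.02,-.008,.008,.02) for dy in(-.02,-.008,.008,.02) for da in(-.1,0,.1)),key=lambda r:r.fun)
    return best.x,best.fun,len(w)
def centres(t):
    c,s=np.cos(t[2]),np.sin(t[2])
    return {(i,j):np.round([t[0]+c*x-s*y,t[1]+s*x+c*y],4) for i,x in((-1,-.034),(1,.034)) for j,y in((-1,-.068),(0,0.),(1,.068))}
def grey(im):
    hsv=cv2.cvtColor(im,cv2.COLOR_BGR2HSV); return (hsv[...,1]<70)
E
python3 - <<'E'
from tray import *
s=get_state(); print(s['tcp_pos'],s['finger_gap'],s['clock'])
c=cam('wrist'); im,D=read_camera('wrist'); P=cloud(c,D); np.savez('pics/w2.npz',im=im,D=D)
t=fit_tray(P,grey(im)); print('wrist',t)
v=im.copy()
for k,p in centres(t[0]).items(): cv2.circle(v,tuple(np.round(proj(c,[*p,.004])).astype(int)),3,(0,0,255),-1)
for n in ['top','scene']:
    cc=cam(n); i2,D2=read_camera(n); print(n,fit_tray(cloud(cc,D2),grey(i2)))
cv2.imwrite('pics/w2.png',v)
E
```

```text
[0.50098659 0.19027373 0.19870616] 0.05252874668829781 5.125
wrist (array([0.41816799, 0.31815574, 0.10916335]), np.float64(0.0012845005760668022), 3023)
top (array([0.41515353, 0.31396936, 0.11232381]), np.float64(0.0011018123608405716), 644)
scene (array([0.42018309, 0.31363809, 0.11398337]), np.float64(0.001337154541875249), 903)
```

View pics/w2.png

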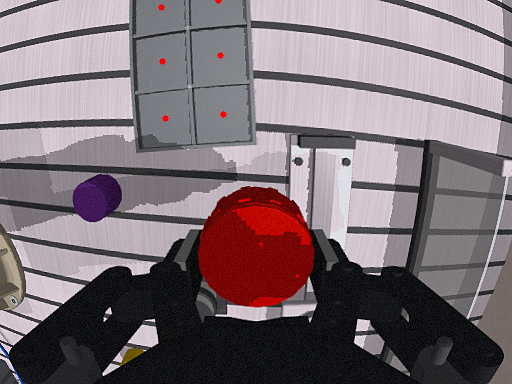

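The tray fit lands on the compartment centres, with dots at (162,7), (219,2), (162,61), (220,55), (165,118) and (223,114). The cap is held. I'll place it in compartment (1,1) with the fingers along the diagonal.

Run:
```python
from tray import *
from plan import *
C=centres((.4178,.3165,.110)); print(C)
x,y=C[(1,1)]
plan([(-1,x,y,.09,141.3,5),(-1,x,y,.018,141.3,3)])
```

```text
{(-1, -1): array([0.3915, 0.2452]), (-1, 0): array([0.384 , 0.3128]), (-1, 1): array([0.3765, 0.3804]), (1, -1): array([0.4591, 0.2526]), (1, 0): array([0.4516, 0.3202]), (1, 1): array([0.4441, 0.3878])}
t 5.28 at [0.5012 0.1891 0.198 ] yaw 93.57 tilt [-0.0002 -0.0003] q [ 0.21  0.25 -0.12  1.2  -0.    1.72]
-1,40.4,-8.9,21.6,0,0,-0.167,
-1,41.3,-2.1,21.6,0,0,-0.167,
-1,41.1,4.8,21.6,0,0,-0.166,
-1,39.7,11.5,21.6,0,0,-0.167,
-1,37.2,17.9,21.6,0,0,-0.166,
  -- [0.4441 0.3878 0.09  ] 141.3
-1,-0.0,0.0,24.0,0,0,-0.0,
-1,-0.0,0.0,24.0,0,0,-0.0,
-1,-0.0,0.0,24.0,0,0,-0.0,
  -- [0.4441 0.3878 0.018 ] 141.3
```

>>> arm_command(
  moves=[-1,40,-9,22,0,0,-0.167,-1,41,-2,22,0,0,-0.167,-1,41,5,22,0,0,-0.166,-1,40,11,22,0,0,-0.167,-1,37,18,22,0,0,-0.166,-1,0,0,0,0,0,0,-1,0,0,0,0,0,0],
)

```text
clock: 6.15
tcp_pos: [0.4438, 0.387, 0.088]
orientation: [-0.0, 0.332, 0.943, -0.0]
wrist_force: [0.2, -0.3, -0.2]
finger_gap: 0.0529
grip_force: 45.1
```

Run:
```python
from tray import *
from plan import *
s=get_state();print(s['finger_gap'],s['grip_force'])
for n in ['top','scene']:
    cc=cam(n); i2,D2=read_camera(n); print(n,fit_tray(cloud(cc,D2),grey(i2)))
x,y=.4441,.3878
plan([(-1,x,y,.018,141.3,3),(-1,x,y,.018,141.3,1),(.9,x,y,.018,141.3,2),(.9,x,y,.12,141.3,2)])
```

```text
0.052924792213005716 45.1334213744849
top (array([0.41516532, 0.31412692, 0.11132655]), np.float64(0.0012988130262825072), 660)
scene (array([0.42006921, 0.31380731, 0.11303294]), np.float64(0.0013338717804394454), 786)
t 6.25 at [0.4443 0.3869 0.0888] yaw 141.23 tilt [0.0008 0.0001] q [ 0.58  0.42 -0.16  0.99 -0.    1.26]
-1,0.3,0.2,23.6,0,0,-0.0,
-1,0.2,0.2,23.6,0,0,-0.001,
-1,0.3,0.2,23.6,0,0,-0.0,
  -- [0.4441 0.3879 0.018 ] 141.3
-1,-0.0,-0.0,0.0,0,0,-0.0,
  -- [0.4441 0.3879 0.018 ] 141.3
0.9,-0.0,-0.0,0.0,0,0,-0.0,
0.9,-0.0,-0.0,0.0,0,0,-0.0,
  -- [0.4441 0.3879 0.018 ] 141.3
0.9,-0.0,-0.0,-51.0,0,0,-0.0,
0.9,-0.0,-0.0,-51.0,0,0,-0.0,
  -- [0.4441 0.3879 0.12  ] 141.3
```

>>> arm_command(
  moves=[-1,0,0,24,0,0,0,-1,0,0,24,0,0,0,-1,0,0,23,0,0,0,-1,0,0,0,0,0,0,0.9,0,0,0,0,0,0,0.9,0,0,0,0,0,0,0.9,0,0,-51,0,0,0,0.9,0,0,-51,0,0,0],
)

```text
clock: 7.25
tcp_pos: [0.4431, 0.3878, 0.1209]
orientation: [0.0, 0.331, 0.944, -0.0]
wrist_force: [1.5, 0.3, -0.7]
finger_gap: 0.0809
grip_force: 0.0
```

Run:
```python
from plan import *
s=get_state();print(s['finger_gap'],s['wrist_force'])
x,y=.594,-.072
plan([(1,.535,.10,.20,115,4),(1,x,y,.18,93.8,4)])
plan([(1,x,y,.087,93.8,2),(-1,x,y,.087,None,3)],start=(x,y,.18,93.8))
```

```text
0.08089027414755807 [ 1.48692585  0.27942023 -0.665437  ]
t 7.25 at [0.4431 0.3878 0.1209] yaw 141.39 tilt [-0.     -0.0001] q [ 0.58  0.39 -0.11  1.06 -0.    1.26]
1,-62.9,-41.9,-19.8,0,0,0.115,
1,-67.2,-34.4,-19.8,0,0,0.115,
1,-70.7,-26.4,-19.7,0,0,0.115,
1,-73.4,-18.2,-19.8,0,0,0.116,
  -- [0.535 0.1   0.2  ] 115.0
1,-45.2,-4.8,5.0,0,0,0.092,
1,-45.4,-0.6,5.0,0,0,0.093,
1,-45.3,3.6,5.0,0,0,0.092,
1,-44.8,7.8,5.0,0,0,0.093,
  -- [ 0.594 -0.072  0.18 ] 93.8
t 7.25 at [0.4431 0.3878 0.1209] yaw 93.8 tilt [-0.     -0.0001] q [ 0.58  0.39 -0.11  1.06 -0.    1.26]
1,0.0,0.0,46.5,0,0,-0.0,
1,0.0,0.0,46.5,0,0,-0.0,
  -- [ 0.594 -0.072  0.087] 93.8
-1,0.0,0.0,0.0,0,0,-0.0,
-1,0.0,0.0,0.0,0,0,-0.0,
-1,0.0,0.0,0.0,0,0,-0.0,
  -- [ 0.594 -0.072  0.087] 93.8
```

Run:
```python
from plan import *
x,y=.594,-.072
plan([(1,.535,.10,.20,115,6),(1,x,y,.18,93.8,4)])
```

```text
t 7.25 at [0.4431 0.3878 0.1209] yaw 141.39 tilt [-0.     -0.0001] q [ 0.58  0.39 -0.11  1.06 -0.    1.26]
1,-41.9,-27.9,-13.2,0,0,0.077,
1,-43.9,-24.6,-13.2,0,0,0.077,
1,-45.7,-21.2,-13.2,0,0,0.077,
1,-47.2,-17.6,-13.2,0,0,0.077,
1,-48.4,-13.9,-13.1,0,0,0.076,
1,-49.3,-10.2,-13.2,0,0,0.077,
  -- [0.535 0.1   0.2  ] 115.0
1,-45.2,-4.8,5.0,0,0,0.092,
1,-45.5,-0.6,5.0,0,0,0.093,
1,-45.3,3.6,5.0,0,0,0.092,
1,-44.8,7.8,5.0,0,0,0.093,
  -- [ 0.594 -0.072  0.18 ] 93.8
```

>>> arm_command(
  moves=[1,-42,-28,-13,0,0,0.077,1,-44,-25,-13,0,0,0.077,1,-46,-21,-13,0,0,0.077,1,-47,-18,-13,0,0,0.077,1,-48,-14,-13,0,0,0.076,1,-49,-10,-13,0,0,0.077,1,-45,-5,5,0,0,0.092,1,-45,-1,5,0,0,0.093],
)

```text
clock: 8.25
tcp_pos: [0.5643, 0.0129, 0.1888]
orientation: [0.001, 0.614, 0.789, 0.001]
wrist_force: [0.3, -0.5, 0.2]
finger_gap: 0.0852
grip_force: 0.0
```

>>> arm_command(
  moves=[1,-45,4,5,0,0,0.092,1,-45,8,5,0,0,0.093,1,0,0,0,0,0,0,1,0,0,0,0,0,0],
)

```text
clock: 8.75
tcp_pos: [0.5932, -0.0712, 0.1779]
orientation: [0.0, 0.683, 0.73, 0.0]
wrist_force: [-0.2, -0.4, 0.4]
finger_gap: 0.0856
grip_force: 0.0
```

Run:
```python
from plan import *
x,y=.594,-.073
plan([(1,x,y,.087,93.8,2)])
```

```text
t 8.75 at [ 0.5932 -0.0712  0.1779] yaw 93.78 tilt [0.0005 0.0001] q [-0.25  0.38  0.    1.2   0.    1.25]
1,-0.9,0.3,45.4,0,0,-0.0,
1,-0.9,0.3,45.5,0,0,-0.0,
  -- [ 0.594 -0.073  0.087] 93.8
```

>>> arm_command(
  moves=[1,-1,0,45,0,0,0,1,-1,0,45,0,0,0,1,0,0,0,0,0,0,-1,0,0,0,0,0,0,-1,0,0,0,0,0,0,-1,0,0,0,0,0,0,-1,0,0,-45,0,0,0,-1,0,0,-45,0,0,0],
)

```text
clock: 9.75
tcp_pos: [0.5937, -0.0733, 0.1795]
orientation: [0.001, 0.683, 0.73, 0.0]
wrist_force: [1.1, 0.1, -0.8]
finger_gap: 0.0527
grip_force: 45.4
```

Run:
```python
from plan import *
s=get_state();print(s['finger_gap'],s['grip_force'],s['wrist_force'])
plan([(-1,.535,.10,.20,115,3),(-1,.3765,.3804,.09,141.3,6)])
```

```text
0.05273848079613526 45.43510403484106 [ 1.14107716  0.08133903 -0.82869503]
t 9.75 at [ 0.5937 -0.0733  0.1795] yaw 93.79 tilt [ 0.0012 -0.0004] q [-0.26  0.38  0.01  1.2  -0.    1.25]
-1,58.9,-15.7,-6.8,0,0,-0.123,
-1,60.4,-8.4,-6.8,0,0,-0.124,
-1,61.0,-0.8,-6.9,0,0,-0.123,
  -- [0.535 0.1   0.2  ] 115.0
-1,53.5,-4.2,18.3,0,0,-0.077,
-1,53.7,-0.1,18.3,0,0,-0.076,
-1,53.5,4.0,18.4,0,0,-0.077,
-1,53.1,8.1,18.3,0,0,-0.076,
-1,52.3,12.1,18.4,0,0,-0.077,
-1,51.2,16.1,18.3,0,0,-0.076,
  -- [0.3765 0.3804 0.09  ] 141.3
```

>>> arm_command(
  moves=[-1,59,-16,-7,0,0,-0.123,-1,60,-8,-7,0,0,-0.124,-1,61,-1,-7,0,0,-0.123,-1,53,-4,18,0,0,-0.077,-1,54,0,18,0,0,-0.076,-1,53,4,18,0,0,-0.077,-1,53,8,18,0,0,-0.076,-1,52,12,18,0,0,-0.077],
)

```text
clock: 10.75
tcp_pos: [0.4034, 0.3345, 0.1095]
orientation: [0.001, 0.366, 0.931, 0.001]
wrist_force: [1.1, 0.5, 0.4]
finger_gap: 0.0526
grip_force: 45.4
```

>>> arm_command(
  moves=[-1,51,16,18,0,0,-0.076,-1,0,0,0,0,0,0,-1,0,0,0,0,0,0],
)

```text
clock: 11.12
tcp_pos: [0.3776, 0.3794, 0.0913]
orientation: [0.001, 0.331, 0.944, 0.001]
wrist_force: [0.3, -0.5, 0.4]
finger_gap: 0.0527
grip_force: 45.4
```

```bash
cat > chk.py <<'E'
from tray import *
from plan import *
def caps(P,im):
    hsv=cv2.cvtColor(im,cv2.COLOR_BGR2HSV); red=((hsv[...,0]<8)|(hsv[...,0]>172))&(hsv[...,1]>140)
    return [x for x in comps(red&(P[...,1]>.19),P,.028,.045)]
def chk(init=(.418,.316,.11)):
    ts=[]
    for n in ['top','scene']:
        cc=cam(n); i2,D2=read_camera(n); P=cloud(cc,D2); r=fit_tray(P,grey(i2),init); ts.append(r[0]); print(n,np.round(r[0],4),round(r[1],5)); [print('  cap',x[2],x[0][2]) for x in caps(P,i2)]
    t=np.mean(ts,0)+[.0003,.0027,-.002]; print('tray',np.round(t,4)); return t
E
python3 - <<'E'
from chk import *
s=get_state();print(s['finger_gap'],s['grip_force'])
t=chk(); x,y=centres(t)[(-1,1)]
plan([(-1,x,y,.018,141.3,3)])
E
```

```text
0.052708148588185906 45.41523104533553
top [0.4151 0.3142 0.1105] 0.00125
  cap [0.4384 0.3855 0.0273] 0.0349
scene [0.4202 0.3137 0.1126] 0.00134
  cap [0.4434 0.3862 0.0278] 0.0355
tray [0.418  0.3167 0.1096]
t 11.22 at [0.3783 0.3786 0.0914] yaw 141.18 tilt [0.0017 0.0009] q [ 0.64  0.32 -0.3   0.95 -0.    1.31]
-1,0.8,0.2,24.5,0,0,-0.001,
-1,0.9,0.2,24.4,0,0,-0.001,
-1,0.8,0.1,24.5,0,0,-0.0,
  -- [0.3767 0.3806 0.018 ] 141.3
```

>>> arm_command(
  moves=[-1,1,0,24,0,0,0,-1,1,0,24,0,0,0,-1,1,0,24,0,0,0,-1,0,0,0,0,0,0,0.9,0,0,0,0,0,0,0.9,0,0,0,0,0,0,0.9,0,0,-51,0,0,0,0.9,0,0,-51,0,0,0],
)

```text
clock: 12.22
tcp_pos: [0.3747, 0.3807, 0.122]
orientation: [0.0, 0.332, 0.943, -0.0]
wrist_force: [0.8, 1.0, 0.5]
finger_gap: 0.081
grip_force: 0.0
```

Run:
```python
from plan import *
x,y=.599,-.150
plan([(1,.535,.10,.20,115,6),(1,x,y,.16,93.8,5),(1,x,y,.087,None,2)])
```

```text
t 12.22 at [0.3747 0.3807 0.122 ] yaw 141.27 tilt [ 0.     -0.0001] q [ 0.64  0.29 -0.26  1.02 -0.    1.32]
1,-50.1,-19.8,-13.0,0,0,0.076,
1,-51.5,-15.9,-13.0,0,0,0.077,
1,-52.5,-11.9,-13.0,0,0,0.076,
1,-53.3,-7.9,-13.0,0,0,0.077,
1,-53.8,-3.8,-13.0,0,0,0.076,
1,-53.8,0.4,-13.0,0,0,0.077,
  -- [0.535  0.1001 0.2   ] 115.0
1,-50.7,-9.5,8.0,0,0,0.074,
1,-51.3,-5.7,8.0,0,0,0.074,
1,-51.6,-1.9,8.0,0,0,0.074,
1,-51.6,1.9,8.0,0,0,0.074,
1,-51.3,5.6,8.0,0,0,0.074,
  -- [ 0.599 -0.15   0.16 ] 93.8
1,-0.0,0.0,36.5,0,0,-0.0,
1,-0.0,0.0,36.5,0,0,-0.0,
  -- [ 0.599 -0.15   0.087] 93.8
```

>>> arm_command(
  moves=[1,-50,-20,-13,0,0,0.076,1,-52,-16,-13,0,0,0.077,1,-53,-12,-13,0,0,0.076,1,-53,-8,-13,0,0,0.077,1,-54,-4,-13,0,0,0.076,1,-54,0,-13,0,0,0.077,1,-51,-9,8,0,0,0.074,1,-51,-6,8,0,0,0.074],
)

```text
clock: 13.22
tcp_pos: [0.5618, -0.0029, 0.1836]
orientation: [0.001, 0.599, 0.801, 0.001]
wrist_force: [1.1, -0.1, 0.2]
finger_gap: 0.0857
grip_force: 0.0
```

>>> arm_command(
  moves=[1,-52,-2,8,0,0,0.074,1,-52,2,8,0,0,0.074,1,-51,6,8,0,0,0.074,1,0,0,0,0,0,0,1,0,0,0,0,0,0],
)

```text
clock: 13.85
tcp_pos: [0.5995, -0.1515, 0.1588]
orientation: [0.0, 0.683, 0.73, 0.0]
wrist_force: [0.2, 0.5, 0.5]
finger_gap: 0.0856
grip_force: 0.0
```

Run:
```python
from plan import *
x,y=.599,-.150
plan([(1,x,y,.087,93.8,2)])
plan([(-1,.535,.10,.20,115,5),(-1,.4516,.3202,.09,141.3,5)],start=(x,y,.177,93.8))
```

```text
t 13.85 at [ 0.5995 -0.1515  0.1588] yaw 93.77 tilt [0.0003 0.0002] q [-0.38  0.42  0.03  1.18  0.    1.13]
1,0.7,-0.2,35.9,0,0,-0.0,
1,0.8,-0.2,35.9,0,0,-0.0,
  -- [ 0.599 -0.15   0.087] 93.8
t 13.85 at [ 0.5995 -0.1515  0.1588] yaw 93.8 tilt [0.0003 0.0002] q [-0.38  0.42  0.03  1.18  0.    1.13]
-1,50.7,-9.5,-4.6,0,0,-0.074,
-1,51.3,-5.7,-4.6,0,0,-0.074,
-1,51.6,-1.9,-4.6,0,0,-0.074,
-1,51.6,2.0,-4.6,0,0,-0.074,
-1,51.3,5.8,-4.6,0,0,-0.074,
  -- [0.535 0.1   0.2  ] 115.0
-1,47.0,3.5,22.0,0,0,-0.092,
-1,46.4,7.8,22.0,0,0,-0.092,
-1,45.5,12.0,22.0,0,0,-0.092,
-1,44.2,16.2,22.0,0,0,-0.092,
-1,42.6,20.1,22.0,0,0,-0.091,
  -- [0.4516 0.3202 0.09  ] 141.3
```

>>> arm_command(
  moves=[1,1,0,36,0,0,0,1,1,0,36,0,0,0,1,0,0,0,0,0,0,-1,0,0,0,0,0,0,-1,0,0,0,0,0,0,-1,0,0,0,0,0,0,-1,0,0,-45,0,0,0,-1,0,0,-45,0,0,0],
)

```text
clock: 14.85
tcp_pos: [0.5995, -0.1496, 0.178]
orientation: [0.0, 0.683, 0.73, 0.0]
wrist_force: [0.1, -0.4, -0.0]
finger_gap: 0.0526
grip_force: 44.7
```

>>> arm_command(
  moves=[-1,51,-10,-5,0,0,-0.074,-1,51,-6,-5,0,0,-0.074,-1,52,-2,-5,0,0,-0.074,-1,52,2,-5,0,0,-0.074,-1,51,6,-5,0,0,-0.074,-1,47,3,22,0,0,-0.092,-1,46,8,22,0,0,-0.092,-1,45,12,22,0,0,-0.092],
)

```text
clock: 15.85
tcp_pos: [0.4851, 0.2338, 0.1359]
orientation: [0.001, 0.415, 0.91, 0.001]
wrist_force: [0.7, 0.1, -1.1]
finger_gap: 0.0528
grip_force: 44.7
```

>>> arm_command(
  moves=[-1,44,16,22,0,0,-0.092,-1,43,20,22,0,0,-0.091,-1,0,0,0,0,0,0,-1,0,0,0,0,0,0],
)

```text
clock: 16.35
tcp_pos: [0.4519, 0.3203, 0.0921]
orientation: [0.001, 0.332, 0.943, 0.0]
wrist_force: [0.1, -0.2, -0.5]
finger_gap: 0.0531
grip_force: 44.7
```

Run:
```python
from chk import *
s=get_state();print(s['finger_gap'],s['grip_force'])
t=chk(); x,y=centres(t)[(1,0)]
plan([(-1,x,y,.018,141.3,3)])
```

```text
0.05307335193628353 44.65718038380146
top [0.4152 0.3143 0.1111] 0.00129
  cap [0.4221 0.3842 0.0197] 0.0347
  cap [0.3715 0.3771 0.0273] 0.035
scene [0.4202 0.3137 0.1119] 0.00123
  cap [0.444  0.3853 0.0276] 0.0356
tray [0.418  0.3167 0.1095]
t 16.45 at [0.4525 0.3197 0.0924] yaw 141.18 tilt [0.0019 0.0006] q [ 0.47  0.35 -0.25  0.96 -0.    1.15]
-1,0.3,0.0,24.8,0,0,-0.001,
-1,0.4,0.0,24.8,0,0,-0.001,
-1,0.3,0.1,24.8,0,0,-0.0,
  -- [0.4518 0.3204 0.018 ] 141.3
```

>>> arm_command(
  moves=[-1,0,0,25,0,0,0,-1,0,0,25,0,0,0,-1,0,0,24,0,0,0,-1,0,0,0,0,0,0,0.9,0,0,0,0,0,0,0.9,0,0,0,0,0,0,0.9,0,0,-51,0,0,0,0.9,0,0,-51,0,0,0],
)

```text
clock: 17.45
tcp_pos: [0.4512, 0.3201, 0.121]
orientation: [0.0, 0.332, 0.943, -0.0]
wrist_force: [0.9, 1.4, -1.0]
finger_gap: 0.0815
grip_force: 0.0
```

Run:
```python
from plan import *
x,y=.604,-.2275
plan([(1,.535,.10,.20,115,5),(1,x,y,.16,93.8,6)])
plan([(-1,.535,.10,.20,115,6),(-1,.384,.3129,.09,141.3,5)],start=(x,y,.177,93.8))
```

```text
t 17.45 at [0.4512 0.3201 0.121 ] yaw 141.27 tilt [ 0.0001 -0.0001] q [ 0.47  0.33 -0.21  1.03 -0.    1.15]
1,-40.6,-23.9,-15.8,0,0,0.092,
1,-42.6,-20.0,-15.8,0,0,0.092,
1,-44.3,-16.0,-15.8,0,0,0.092,
1,-45.6,-11.9,-15.8,0,0,0.091,
1,-46.5,-7.7,-15.8,0,0,0.092,
  -- [0.535 0.1   0.2  ] 115.0
1,-54.3,-12.6,6.7,0,0,0.062,
1,-55.0,-9.2,6.7,0,0,0.062,
1,-55.5,-5.8,6.7,0,0,0.061,
1,-55.7,-2.4,6.6,0,0,0.062,
1,-55.8,1.0,6.7,0,0,0.061,
1,-55.6,4.4,6.6,0,0,0.062,
  -- [ 0.604  -0.2275  0.16  ] 93.8
t 17.45 at [0.4512 0.3201 0.121 ] yaw 93.8 tilt [ 0.0001 -0.0001] q [ 0.47  0.33 -0.21  1.03 -0.    1.15]
-1,55.2,-7.9,-3.8,0,0,-0.062,
-1,55.6,-4.4,-3.8,0,0,-0.062,
-1,55.8,-1.0,-3.9,0,0,-0.062,
-1,55.7,2.5,-3.8,0,0,-0.061,
-1,55.5,5.9,-3.9,0,0,-0.062,
-1,55.0,9.3,-3.8,0,0,-0.061,
  -- [0.535 0.1   0.2  ] 115.0
-1,51.4,-9.4,22.0,0,0,-0.092,
-1,52.0,-4.6,22.0,0,0,-0.092,
-1,52.2,0.2,22.0,0,0,-0.092,
-1,51.9,5.0,22.0,0,0,-0.092,
-1,51.3,9.7,22.0,0,0,-0.091,
  -- [0.384  0.3129 0.09  ] 141.3
```

>>> arm_command(
  moves=[1,-41,-24,-16,0,0,0.092,1,-43,-20,-16,0,0,0.092,1,-44,-16,-16,0,0,0.092,1,-46,-12,-16,0,0,0.091,1,-46,-8,-15,0,0,0.092,1,-54,-13,7,0,0,0.062,1,-55,-9,7,0,0,0.062,1,-55,-6,7,0,0,0.061],
)

```text
clock: 18.45
tcp_pos: [0.5697, -0.0653, 0.1785]
orientation: [0.001, 0.614, 0.789, 0.001]
wrist_force: [0.5, 1.4, -0.6]
finger_gap: 0.0855
grip_force: 0.0
```

>>> arm_command(
  moves=[1,-56,-2,7,0,0,0.062,1,-56,1,7,0,0,0.061,1,-56,4,6,0,0,0.062,1,0,0,0,0,0,0,1,0,0,0,0,0,0],
)

```text
clock: 19.08
tcp_pos: [0.6034, -0.2281, 0.1578]
orientation: [0.0, 0.684, 0.73, 0.0]
wrist_force: [-0.2, -0.5, 0.1]
finger_gap: 0.0855
grip_force: 0.0
```

Run:
```python
from meas import *
from plan import *
s=get_state(); c=cam('wrist'); im,D=read_camera('wrist'); P=cloud(c,D)
hsv=cv2.cvtColor(im,cv2.COLOR_BGR2HSV); red=((hsv[...,0]<8)|(hsv[...,0]>172))&(hsv[...,1]>140)
[print(*x) for x in comps(red,P,.10,.125)]
plan([(1,.604,-.2275,.087,93.8,2)])
```

```text
[ 0.6043 -0.2233  0.1135] 4889 [ 0.6044 -0.2253  0.0276]
t 19.12 at [ 0.6035 -0.2273  0.158 ] yaw 93.83 tilt [0.0004 0.    ] q [-0.48  0.48  0.11  1.2   0.    1.02]
1,-0.1,0.2,35.5,0,0,0.0,
1,-0.1,0.3,35.5,0,0,0.0,
  -- [ 0.604  -0.2275  0.087 ] 93.8
```

>>> arm_command(
  moves=[1,1,0,36,0,0,0,1,0,0,35,0,0,0,1,0,0,0,0,0,0,-1,0,0,0,0,0,0,-1,0,0,0,0,0,0,-1,0,0,0,0,0,0,-1,0,0,-45,0,0,0,-1,0,0,-45,0,0,0],
)

```text
clock: 20.12
tcp_pos: [0.6035, -0.2271, 0.1777]
orientation: [0.0, 0.683, 0.73, -0.0]
wrist_force: [0.0, -0.2, -0.4]
finger_gap: 0.0527
grip_force: 45.8
```

>>> arm_command(
  moves=[-1,55,-8,-4,0,0,-0.062,-1,56,-4,-4,0,0,-0.062,-1,56,-1,-4,0,0,-0.062,-1,56,2,-4,0,0,-0.061,-1,55,6,-4,0,0,-0.062,-1,55,9,-3,0,0,-0.061,-1,51,-9,22,0,0,-0.092,-1,52,-5,22,0,0,-0.092],
)

```text
clock: 21.12
tcp_pos: [0.474, 0.1869, 0.156]
orientation: [0.001, 0.456, 0.89, 0.001]
wrist_force: [0.7, 0.3, -0.7]
finger_gap: 0.0525
grip_force: 45.8
```

>>> arm_command(
  moves=[-1,52,0,22,0,0,-0.092,-1,52,5,22,0,0,-0.092,-1,51,10,22,0,0,-0.091,-1,0,0,0,0,0,0,-1,0,0,0,0,0,0],
)

```text
clock: 21.75
tcp_pos: [0.3844, 0.3132, 0.09]
orientation: [0.001, 0.331, 0.944, 0.0]
wrist_force: [-0.4, -0.6, 0.1]
finger_gap: 0.0527
grip_force: 45.8
```

Run:
```python
from chk import *
s=get_state();print(s['finger_gap'],s['grip_force'])
t=chk(); x,y=centres(t)[(-1,0)]
plan([(-1,x,y,.018,141.3,3)])
```

```text
0.052704323915292145 45.79702606424689
top [0.4151 0.3141 0.113 ] 0.0013
  cap [0.4484 0.3165 0.0272] 0.0349
  cap [0.4386 0.3862 0.0271] 0.0349
scene [0.4203 0.3139 0.1114] 0.00125
  cap [0.3781 0.378  0.0274] 0.0354
  cap [0.454  0.3167 0.0283] 0.0354
  cap [0.4434 0.3851 0.0275] 0.0355
tray [0.418  0.3167 0.1102]
t 21.85 at [0.3852 0.3126 0.0902] yaw 141.19 tilt [0.002  0.0007] q [ 0.52  0.25 -0.4   0.92 -0.    1.2 ]
-1,0.3,-0.1,24.1,0,0,-0.001,
-1,0.3,-0.2,24.1,0,0,-0.0,
-1,0.4,-0.1,24.0,0,0,-0.001,
  -- [0.3842 0.3129 0.018 ] 141.3
```

>>> arm_command(
  moves=[-1,0,0,24,0,0,0,-1,0,0,24,0,0,0,-1,0,0,24,0,0,0,-1,0,0,0,0,0,0,0.9,0,0,0,0,0,0,0.9,0,0,0,0,0,0,0.9,0,0,-51,0,0,0,0.9,0,0,-51,0,0,0],
)

```text
clock: 22.85
tcp_pos: [0.3837, 0.3127, 0.121]
orientation: [0.0, 0.332, 0.943, -0.0]
wrist_force: [0.6, 1.1, -0.7]
finger_gap: 0.0809
grip_force: 0.0
```

Run:
```python
from plan import *
plan([(1,.433,-.03,.25,93.8,7),(1,.433,-.03,.25,93.8,1)])
```

```text
t 22.85 at [0.3837 0.3127 0.121 ] yaw 141.27 tilt [-0.     -0.0001] q [ 0.52  0.22 -0.35  0.99 -0.    1.2 ]
1,-36.1,-33.8,-18.4,0,0,0.118,
1,-39.9,-29.3,-18.4,0,0,0.118,
1,-43.0,-24.4,-18.4,0,0,0.119,
1,-45.6,-19.1,-18.5,0,0,0.118,
1,-47.6,-13.6,-18.4,0,0,0.119,
1,-48.8,-7.9,-18.5,0,0,0.118,
1,-49.4,-2.1,-18.4,0,0,0.119,
  -- [ 0.433 -0.03   0.25 ] 93.8
1,-0.0,0.0,-0.0,0,0,-0.0,
  -- [ 0.433 -0.03   0.25 ] 93.8
```

>>> arm_command(
  moves=[1,-36,-34,-18,0,0,0.118,1,-40,-29,-18,0,0,0.118,1,-43,-24,-18,0,0,0.119,1,-46,-19,-18,0,0,0.118,1,-48,-14,-18,0,0,0.119,1,-49,-8,-18,0,0,0.118,1,-49,-2,-18,0,0,0.119,1,0,0,0,0,0,0],
)

```text
clock: 23.85
tcp_pos: [0.4352, -0.0332, 0.2476]
orientation: [0.002, 0.685, 0.728, 0.001]
wrist_force: [0.0, 0.5, 0.3]
finger_gap: 0.0855
grip_force: 0.0
```

Run:
```python
from meas import *
from plan import *
s=get_state(); c=cam('wrist'); im,D=read_camera('wrist'); P=cloud(c,D); np.savez('pics/w3.npz',im=im,D=D); cv2.imwrite('pics/w3.png',im)
print(s['tcp_pos'],c[4])
[print(*x) for x in comps((P[...,0]<.5)&(P[...,0]>.37)&(abs(P[...,1]-.014)<.06),P,.128,.146)]
plan([(1,.433,.014,.17,93.8,2),(1,.433,.014,.097,93.8,2),])
```

```text
[ 0.43520753 -0.03322188  0.24756089] [0.42957143 0.03645172 0.39007285]
[0.433  0.0162 0.1369] 2626 [0.4331 0.0156 0.0262]
t 23.9 at [ 0.4342 -0.0315  0.2465] yaw 93.62 tilt [ 0.0026 -0.0006] q [-0.26  0.04 -0.26  1.28  0.    1.25]
1,22.8,0.8,38.3,0,0,-0.002,
1,22.7,0.9,38.2,0,0,-0.001,
  -- [0.433 0.014 0.17 ] 93.8
1,0.0,-0.0,36.5,0,0,-0.0,
1,0.0,-0.0,36.5,0,0,-0.0,
  -- [0.433 0.014 0.097] 93.8
```

View pics/w3.png

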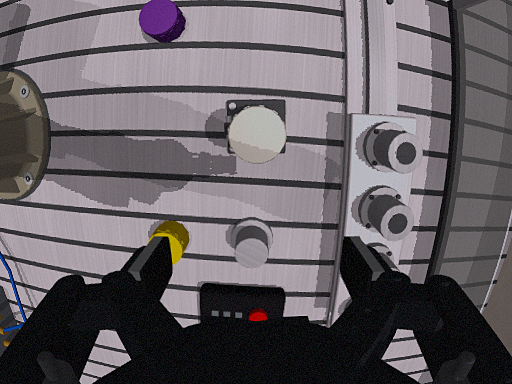

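The wrist view shows the white can cap at (257,134) with the housings bare. I'll grasp the can cap now.

>>> arm_command(
  moves=[1,23,1,38,0,0,-0.002,1,23,1,38,0,0,-0.001,1,0,0,36,0,0,0,1,0,0,36,0,0,0,1,0,0,0,0,0,0,-1,0,0,0,0,0,0,-1,0,0,0,0,0,0,-1,0,0,0,0,0,0],
)

```text
clock: 24.9
tcp_pos: [0.4337, 0.0159, 0.0991]
orientation: [0.001, 0.682, 0.731, 0.001]
wrist_force: [-1.6, 1.5, 5.3]
finger_gap: 0.0489
grip_force: 40.8
```

Run:
```python
from plan import *
s=get_state();print(s['finger_gap'],s['grip_force'],s['wrist_force'])
p=s['tcp_pos']
plan([(-1,p[0],p[1],.20,93.8,2),(-1,.4590,.2526,.10,141.3,5)])
```

```text
0.0488652785271607 40.79544860869646 [-1.60488107  1.45327809  5.25355002]
t 24.9 at [0.4337 0.0159 0.0991] yaw 93.96 tilt [ 0.003  -0.0001] q [-0.15  0.13 -0.53  0.91  0.    1.35]
-1,0.0,0.0,-50.4,0,0,0.001,
-1,0.0,0.0,-50.5,0,0,0.002,
  -- [0.4337 0.0159 0.2   ] 93.8
-1,46.9,8.2,20.0,0,0,-0.166,
-1,44.9,15.8,20.0,0,0,-0.166,
-1,41.7,23.0,20.0,0,0,-0.166,
-1,37.3,29.6,20.0,0,0,-0.166,
-1,31.9,35.3,20.0,0,0,-0.165,
  -- [0.459  0.2526 0.1   ] 141.3
```

>>> arm_command(
  moves=[-1,0,0,-50,0,0,0,-1,0,0,-50,0,0,0,-1,47,8,20,0,0,-0.166,-1,45,16,20,0,0,-0.166,-1,42,23,20,0,0,-0.166,-1,37,30,20,0,0,-0.166,-1,32,35,20,0,0,-0.165,-1,0,0,0,0,0,0],
)

```text
clock: 25.9
tcp_pos: [0.4569, 0.2555, 0.0966]
orientation: [-0.0, 0.328, 0.945, -0.0]
wrist_force: [-0.2, -0.6, -0.1]
finger_gap: 0.0488
grip_force: 41.7
```

Run:
```python
from chk import *
s=get_state();print(s['finger_gap'],s['grip_force'])
i2,D2=read_camera('scene'); cv2.imwrite('pics/s2.png',cv2.resize(i2[100:300,130:470],(800,470)))
t=chk(); x,y=centres(t)[(1,-1)]
plan([(-1,x,y,.018,141.3,3)])
```

```text
0.048768223499233265 41.73300163820386
top [0.4152 0.3143 0.1108] 0.00132
  cap [0.4295 0.3849 0.0253] 0.0349
  cap [0.3816 0.3098 0.0276] 0.0351
  cap [0.3704 0.3777 0.0279] 0.035
scene [0.4201 0.3138 0.1113] 0.00132
  cap [0.3926 0.3192 0.0254] 0.035
  cap [0.3775 0.3776 0.0273] 0.0355
  cap [0.4543 0.3166 0.0275] 0.0355
  cap [0.4433 0.386  0.0286] 0.0355
tray [0.4179 0.3167 0.1091]
t 26.05 at [0.4575 0.2527 0.0981] yaw 141.4 tilt [ 0.0009 -0.0001] q [ 0.35  0.29 -0.32  0.95 -0.    1.02]
-1,-0.4,0.4,26.7,0,0,0.001,
-1,-0.4,0.4,26.7,0,0,0.0,
-1,-0.3,0.4,26.7,0,0,0.001,
  -- [0.4591 0.2529 0.018 ] 141.3
```

View pics/s2.png

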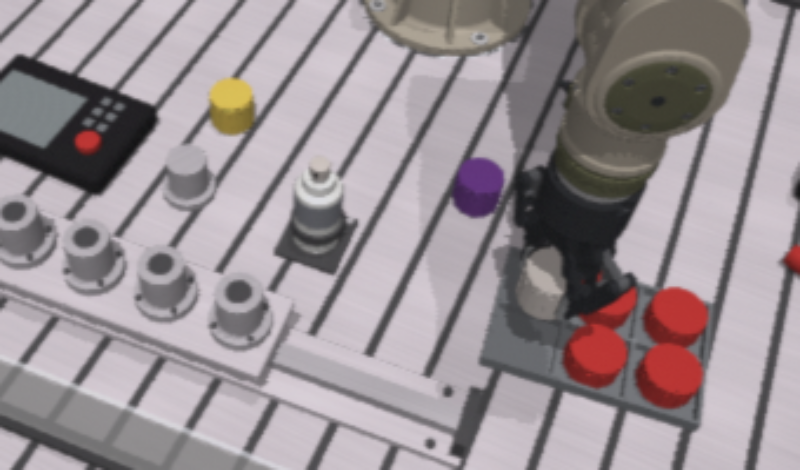

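The scene view shows the four red caps in their compartments and the white cap held over the fifth. The bare nozzle is at (320,165). I'll release the can cap here.

>>> arm_command(
  moves=[-1,0,0,27,0,0,0,-1,-1,1,27,0,0,0,-1,0,0,26,0,0,0,-1,0,0,0,0,0,0,0.9,0,0,0,0,0,0,0.9,0,0,0,0,0,0,0.9,0,0,-51,0,0,0,0.9,0,0,-51,0,0,0],
)

```text
clock: 27.05
tcp_pos: [0.4585, 0.253, 0.1211]
orientation: [0.0, 0.33, 0.944, -0.0]
wrist_force: [1.2, -0.0, 0.0]
finger_gap: 0.081
grip_force: 0.0
```

Run:
```python
from plan import *
plan([(.3,.56,.10,.20,115,3),(.3,.6083,-.265,.20,93.8,7)])
```

```text
t 27.05 at [0.4585 0.253  0.1211] yaw 141.44 tilt [ 0.0001 -0.0001] q [ 0.35  0.28 -0.28  1.01 -0.    1.02]
0.3,-58.3,-18.8,-26.3,0,0,0.154,
0.3,-60.4,-9.6,-26.3,0,0,0.154,
0.3,-61.2,-0.3,-26.3,0,0,0.154,
  -- [0.56 0.1  0.2 ] 115.0
0.3,-50.2,-15.8,0.0,0,0,0.053,
0.3,-50.9,-13.1,0.0,0,0,0.053,
0.3,-51.6,-10.3,0.0,0,0,0.053,
0.3,-52.0,-7.6,0.0,0,0,0.053,
0.3,-52.4,-4.8,0.0,0,0,0.053,
0.3,-52.6,-2.1,0.0,0,0,0.052,
0.3,-52.6,0.7,0.0,0,0,0.053,
  -- [ 0.6083 -0.265   0.2   ] 93.8
```

>>> arm_command(
  moves=[0.3,-58,-19,-12,0,0,0.154,0.3,-60,-10,-12,0,0,0.154,0.3,-61,0,-12,0,0,0.154,0.3,-50,-16,-10,0,0,0.053,0.3,-51,-13,-10,0,0,0.053,0.3,-52,-10,-10,0,0,0.053,0.3,-52,-8,0,0,0,0.053,0.3,-52,-5,0,0,0,0.053],
)

```text
clock: 28.05
tcp_pos: [0.594, -0.1621, 0.187]
orientation: [0.001, 0.645, 0.764, 0.0]
wrist_force: [0.9, 0.6, -0.3]
finger_gap: 0.0553
grip_force: 0.0
```

>>> arm_command(
  moves=[0.3,-53,-2,0,0,0,0.052,0.3,-53,1,0,0,0,0.053,0.3,-45,0,0,0,0,0,0.3,0,0,0,0,0,0,0.3,0,0,0,0,0,0],
)

```text
clock: 28.68
tcp_pos: [0.6107, -0.31, 0.1858]
orientation: [0.0, 0.684, 0.73, 0.0]
wrist_force: [-0.6, 0.7, 0.3]
finger_gap: 0.0552
grip_force: 0.0
```

Run:
```python
from meas import *
from plan import *
s=get_state(); c=cam('wrist'); im,D=read_camera('wrist'); P=cloud(c,D); np.savez('pics/w4.npz',im=im,D=D); cv2.imwrite('pics/w4.png',im)
print(s['tcp_pos'],s['finger_gap'])
m=(im.max(-1)<80)&(P[...,0]>.56)&(P[...,1]<-.25)&(P[...,1]>-.34)
print('handle');[print(*x) for x in comps(m,P,.098,.115,30)]
print('housings');[print(*x) for x in comps((P[...,0]>.55)&(P[...,0]<.66)&(P[...,1]<.05),P,.106,.116,100)]
print('handle uv',proj(c,[.6083,-.2924,.107]))
plan([(.3,.6083,-.2924,.14,93.8,2),(.3,.6083,-.2924,.082,93.8,1)])
```

```text
[ 0.6106648  -0.30999106  0.18583569] 0.055167975948205196
handle
[ 0.6087 -0.2895  0.1064] 607 [ 0.6089 -0.2904  0.0109]
[ 0.7506 -0.2811  0.1052] 38 [ 0.751  -0.2813  0.0038]
housings
[ 0.6003 -0.1612  0.11  ] 735 [ 0.6001 -0.1552  0.0201]
[ 0.6046 -0.225   0.1103] 2699 [ 0.6046 -0.2251  0.0221]
[ 0.6087 -0.2906  0.107 ] 467 [ 0.6085 -0.2903  0.0104]
handle uv [255.0549803  179.10110966]
t 28.73 at [ 0.6108 -0.3093  0.1859] yaw 93.81 tilt [0.0003 0.0001] q [-0.59  0.55  0.29  1.32  0.    0.92]
0.3,8.5,-0.7,22.9,0,0,0.0,
0.3,8.5,-0.7,23.0,0,0,0.0,
  -- [ 0.6083 -0.2924  0.14  ] 93.8
0.3,0.0,0.0,58.0,0,0,0.0,
  -- [ 0.6083 -0.2924  0.082 ] 93.8
```

View pics/w4.png

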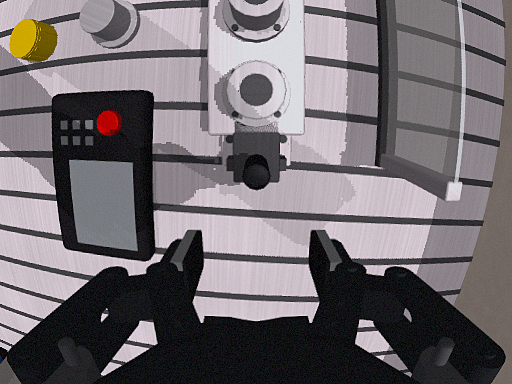

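The handle top shows at (255,172), housing 1 at (257,88), and the path is clear. I'll grip the handle and slide.

>>> arm_command(
  moves=[0.3,9,-1,35,0,0,0,0.3,9,-1,35,0,0,0,0.3,0,0,43,0,0,0,0.3,0,0,0,0,0,0,-1,0,0,0,0,0,0,-1,0,0,0,0,0,0,-1,0,0,0,0,0,0],
  newtons=50,
)

```text
clock: 29.6
tcp_pos: [0.6099, -0.293, 0.0753]
orientation: [0.003, 0.683, 0.73, 0.001]
wrist_force: [3.3, 3.3, 6.6]
finger_gap: 0.021
grip_force: 49.4
```

>>> arm_command(
  moves=[-1,17,0,0,0,0,0,-1,20,0,0,0,0,0,-1,20,0,0,0,0,0,-1,20,0,0,0,0,0,-1,20,0,0,0,0,0,-1,20,0,0,0,0,0,-1,18,0,0,0,0,0,-1,0,0,0,0,0,0],
)

```text
clock: 30.6
tcp_pos: [0.6007, -0.1569, 0.0753]
orientation: [0.002, 0.683, 0.731, 0.001]
wrist_force: [1.2, 2.6, 8.0]
finger_gap: 0.0207
grip_force: 50.5
```

Run:
```python
from meas import *
from plan import *
s=get_state(); c=cam('wrist'); im,D=read_camera('wrist'); P=cloud(c,D); np.savez('pics/w5.npz',im=im,D=D); cv2.imwrite('pics/w5.png',im)
print(s['tcp_pos'],s['finger_gap'],s['wrist_force'],np.degrees(yaw_of(s)[0]))
print('housings');[print(*x) for x in comps((P[...,0]>.55)&(P[...,0]<.66)&(P[...,1]<.18),P,.106,.116,60)]
print('can');
for a,b in((.118,.132),(.086,.098)): [print(*x) for x in comps((P[...,0]>.38)&(P[...,0]<.49)&(P[...,1]<.08)&(P[...,1]>-.04),P,a,b,20)]
print(proj(c,[.433,.0156,.127]))
```

```text
[ 0.60069882 -0.15685127  0.07526867] 0.020686641043923006 [1.16592343 2.6418586  8.03669796] 93.86779083424628
housings
[ 0.5953 -0.0889  0.1102] 10754 [ 0.5953 -0.0891  0.0222]
[ 0.5994 -0.1528  0.1088] 2179 [ 0.5999 -0.1466  0.0231]
can
[-37.63799532 -61.56007097]
```

View pics/w5.png

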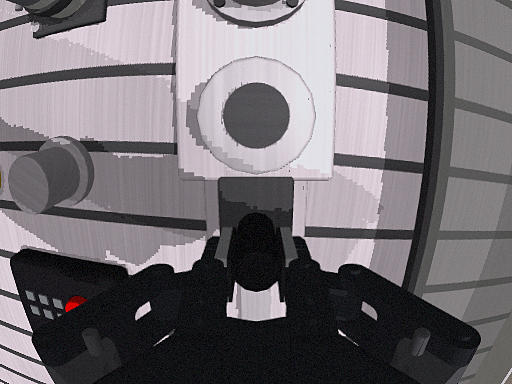

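The pallet has moved 136 mm, with housing 1 at (257,115), but the can is out of view. I'll release and look from above, between the can and the row.

Run:
```python
from plan import *
p=get_state()['tcp_pos']
plan([(.3,p[0],p[1],p[2],None,2),(.3,p[0],p[1],.17,93.85,2),(.3,.515,-.05,.26,93.85,3),(.3,.515,-.05,.26,93.85,1)])
```

```text
t 30.65 at [ 0.6007 -0.1573  0.0753] yaw 93.85 tilt [ 0.0051 -0.0011] q [-0.39  0.48 -0.1   0.99  0.    1.12]
0.3,0.0,0.0,-0.0,0,0,-0.0,
0.3,0.0,0.0,-0.0,0,0,-0.0,
  -- [ 0.6007 -0.1573  0.0753] 93.9
0.3,0.0,0.0,-47.4,0,0,0.0,
0.3,0.0,0.0,-47.3,0,0,0.0,
  -- [ 0.6007 -0.1573  0.17  ] 93.9
0.3,37.6,-26.1,-30.0,0,0,0.0,
0.3,37.6,-26.1,-30.0,0,0,0.0,
0.3,37.6,-26.1,-30.0,0,0,0.0,
  -- [ 0.515 -0.05   0.26 ] 93.9
0.3,-0.0,-0.0,-0.0,0,0,0.0,
  -- [ 0.515 -0.05   0.26 ] 93.9
```

>>> arm_command(
  moves=[0.3,0,0,0,0,0,0,0.3,0,0,0,0,0,0,0.3,0,0,-47,0,0,0,0.3,0,0,-47,0,0,0,-1,38,-26,-30,0,0,0,-1,38,-26,-30,0,0,0,-1,38,-26,-30,0,0,0,-1,0,0,0,0,0,0],
)

```text
clock: 31.65
tcp_pos: [0.5127, -0.0475, 0.2592]
orientation: [0.002, 0.683, 0.731, 0.001]
wrist_force: [0.7, -0.1, -1.2]
finger_gap: 0.0002
grip_force: 0.0
```

```bash
cat > v.py <<'E'
from meas import *
from plan import *
import sys
s=get_state(); c=cam('wrist'); im,D=read_camera('wrist'); P=cloud(c,D); np.savez(f'pics/{sys.argv[1]}.npz',im=im,D=D); cv2.imwrite(f'pics/{sys.argv[1]}.png',im)
print(s['tcp_pos'],s['finger_gap'],s['wrist_force'],np.degrees(yaw_of(s)[0]))
print('housings'); H=comps((P[...,0]>.55)&(P[...,0]<.66)&(P[...,1]<.20),P,.106,.116,60); [print(*x) for x in H]
print('nozzle');[print(*x) for x in comps((P[...,0]>.38)&(P[...,0]<.49)&(P[...,1]<.08)&(P[...,1]>-.04),P,.118,.132,20)]
print('shoulder');[print(*x) for x in comps((P[...,0]>.38)&(P[...,0]<.49)&(P[...,1]<.08)&(P[...,1]>-.04),P,.085,.098,20)]
print(proj(c,[.433,.0156,.127]))
for l in ['nozzle_top','row_mid','handle']:
    for r in recognise('wrist',l)[:3]: print(l,r)
E
python3 v.py w6
```

```text
[ 0.5127454  -0.0475437   0.25921467] 0.00017809480881082054 [ 0.71077981 -0.14456115 -1.2418106 ] 93.91535304000611
housings
[0.5802 0.1353 0.1102] 740 [0.58   0.1428 0.0219]
[0.584  0.0658 0.1102] 1410 [0.585  0.066  0.0223]
[ 0.5893 -0.011   0.1102] 1364 [ 0.5897 -0.0115  0.0223]
[ 0.5942 -0.0881  0.11  ] 1147 [ 0.5951 -0.089   0.0223]
nozzle
[0.4345 0.0158 0.1263] 393 [0.434  0.0158 0.0108]
shoulder
[0.4381 0.0162 0.0926] 878 [0.4333 0.0159 0.0255]
[175.38561369 113.74305412]
nozzle_top {'point': [177.2, 114.1], 'confidence': 0.92}
row_mid {'point': [320.2, 121.9], 'confidence': 0.76}
handle {'point': [317.6, 119.8], 'confidence': 0.91}
```

View pics/w6.png

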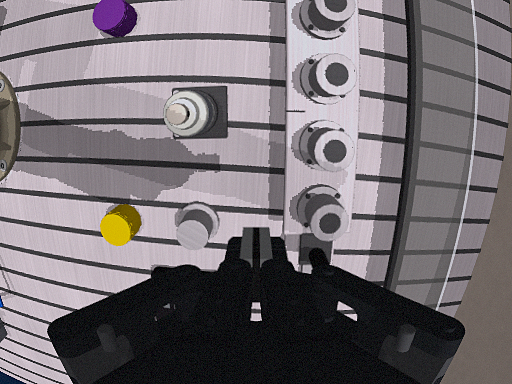

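The view shows the nozzle at (177,113), the row mark at (297,110) and the housings in a row. By this image the pallet is about 1.3 mm past centre. I'll check that against the mark, and press at the same time if the error is negligible.

Run:
```python
from h import *
z=np.load('pics/w6.npz'); im=z['im']; g=im.max(-1).astype(int); D=z['D']; c=cam('wrist')
sub=g[104:118,285:312]; print(sub[:, ::2])
m=(g<90); m[:104]=0;m[118:]=0;m[:,:287]=0;m[:,306:]=0
v,u=np.nonzero(m); uv=[u.mean(),v.mean()]; p=onz(c,uv,.055); print(uv,p)
U=np.array([-.0663,.9978]); 
for n in [np.array([.434,.0158]),np.array([.4333,.0157])]: print('s',(p[:2]-n)@U)
cc=cam('top'); i,_=read_camera('top'); cs=cam('scene'); i2,_=read_camera('scene')
```

```text
[[ 89 171 213 211 211 215 214 209 212 215 207 216 214 218]
 [ 92 166 219 215 211 218 210 217 212 214 213 216 212 211]
 [ 98 168 216 215 213 220 212 211 213 212 210 216 212 219]
 [ 85 171 214 220 211 219 214 215 218 213 209 211 214 218]
 [ 82 169 219 216 212 224 215 216 217 217 215 216 212 213]
 [ 86 181 231 235 227 240 228 227 221 217 216 215 212 217]
 [ 76  96 134 137 150 173 167 186 180 168 196 217 213 213]
 [ 87  38  51  47  48  49  39  38  41  29 169 216 216 215]
 [ 90 179 220 211 206 203 191 182 154 162 203 212 212 218]
 [ 89 177 223 219 220 224 223 224 213 229 213 218 216 218]
 [ 86 177 214 216 210 220 214 219 214 216 210 216 209 215]
 [ 80 175 217 216 215 220 219 216 211 214 208 215 217 215]
 [ 80 176 215 220 205 217 214 214 213 210 209 216 214 215]
 [ 84 179 216 213 211 219 213 214 211 216 211 215 214 216]]
[np.float64(295.42105263157896), np.float64(110.94736842105263)] [0.55347995 0.02280525 0.055     ]
s -0.0009316817250229047
s -0.0008783117250228999
```

The two readings bracket zero (+1.3 and −0.9 mm), so the pallet is centred. Now the nozzle press with shut fingers.

Run:
```python
from plan import *
plan([(-1,.4335,.0148,.20,93.8,2),(-1,.4335,.0148,.150,93.8,2),(-1,.4335,.0148,.150,93.8,2)])
```

```text
t 31.95 at [ 0.5134 -0.0498  0.2549] yaw 93.71 tilt [-0.0021  0.0003] q [-0.25  0.19 -0.05  1.33 -0.    1.25]
-1,34.8,-37.8,27.5,0,0,-0.001,
-1,34.9,-37.8,27.4,0,0,-0.001,
  -- [0.4335 0.0148 0.2   ] 93.8
-1,-0.0,0.0,25.0,0,0,0.0,
-1,-0.0,0.0,25.0,0,0,0.0,
  -- [0.4335 0.0148 0.15  ] 93.8
-1,-0.0,0.0,0.0,0,0,0.0,
-1,-0.0,0.0,0.0,0,0,0.0,
  -- [0.4335 0.0148 0.15  ] 93.8
```

>>> arm_command(
  moves=[-1,35,-38,27,0,0,0,-1,35,-38,27,0,0,0,-1,0,0,25,0,0,0,-1,0,0,25,0,0,0,-1,0,0,0,0,0,0,-1,0,0,0,0,0,0],
)

```text
clock: 32.7
tcp_pos: [0.4334, 0.0154, 0.1526]
orientation: [-0.0, 0.684, 0.73, -0.0]
wrist_force: [-0.4, -0.5, 0.7]
finger_gap: 0.0001
grip_force: 0.0
```

Run:
```python
from plan import *
plan([(-1,.4335,.0148,.130,93.8,1)])
```

```text
t 32.7 at [0.4334 0.0154 0.1526] yaw 93.74 tilt [-0.0002 -0.0001] q [-0.15  0.08 -0.44  1.05 -0.    1.36]
-1,-0.6,0.0,22.6,0,0,-0.001,
  -- [0.4335 0.0148 0.13  ] 93.8
```

>>> arm_command(
  moves=[-1,0,0,24,0,0,0,-1,0,0,10,0,0,0,-1,0,0,1,0,0,0],
)

```text
clock: 33.08
tcp_pos: [0.4349, 0.0153, 0.1209]
orientation: [0.002, 0.684, 0.73, 0.001]
wrist_force: [-7.3, 0.6, 27.6]
finger_gap: -0.0003
grip_force: 13.9
```

>>> arm_command(
  moves=[-1,0,0,0,0,0,0,-1,0,0,0,0,0,0,-1,0,0,0,0,0,0,-1,0,0,0,0,0,0,-1,0,0,0,0,0,0,-1,0,0,0,0,0,0,-1,0,0,0,0,0,0,-1,0,0,-30,0,0,0],
)

```text
clock: 34.08
tcp_pos: [0.4332, 0.0156, 0.1482]
orientation: [0.0, 0.684, 0.73, -0.0]
wrist_force: [0.4, 0.1, 0.3]
finger_gap: 0.0
grip_force: 0.0
```

Run:
```python
from plan import *
plan([(-1,.4335,.0148,.20,93.8,1),(.3,.600,-.156,.18,93.8,4),(.3,.600,-.156,.075,93.8,3)])
```

```text
t 34.08 at [0.4332 0.0156 0.1482] yaw 93.76 tilt [ 0.0001 -0.0002] q [-0.15  0.09 -0.45  1.04 -0.    1.36]
-1,-0.8,0.3,-51.8,0,0,-0.001,
  -- [0.4335 0.0148 0.2   ] 93.8
0.3,-45.4,38.7,5.0,0,0,0.0,
0.3,-45.4,38.7,5.0,0,0,0.0,
0.3,-45.4,38.7,5.0,0,0,0.0,
0.3,-45.3,38.6,5.0,0,0,0.0,
  -- [ 0.6   -0.156  0.18 ] 93.8
0.3,-0.0,0.0,35.0,0,0,0.0,
0.3,-0.0,0.0,35.0,0,0,0.0,
0.3,-0.0,0.0,35.0,0,0,0.0,
  -- [ 0.6   -0.156  0.075] 93.8
```

>>> arm_command(
  moves=[-1,-1,0,-50,0,0,0,0.3,-45,39,5,0,0,0,0.3,-45,39,5,0,0,0,0.3,-45,39,5,0,0,0,0.3,-45,39,5,0,0,0,0.3,0,0,0,0,0,0,0.3,0,0,0,0,0,0],
)

```text
clock: 34.95
tcp_pos: [0.6001, -0.1546, 0.1771]
orientation: [-0.001, 0.684, 0.73, -0.0]
wrist_force: [-1.1, 0.4, -0.5]
finger_gap: 0.0553
grip_force: 0.0
```

Run:
```python
from plan import *
s=get_state(); print(s['finger_gap'])
plan([(.3,.600,-.156,.075,93.8,3)])
```

```text
0.05532764650440605
t 34.95 at [ 0.6001 -0.1546  0.1771] yaw 93.74 tilt [-0.0012  0.0006] q [-0.38  0.42  0.07  1.22  0.    1.12]
0.3,-0.5,-0.1,34.0,0,0,-0.0,
0.3,-0.4,-0.1,34.1,0,0,-0.001,
0.3,-0.5,-0.0,34.0,0,0,-0.0,
  -- [ 0.6   -0.156  0.075] 93.8
```

>>> arm_command(
  moves=[0.3,-1,0,34,0,0,0,0.3,0,0,34,0,0,0,0.3,0,0,34,0,0,0,0.3,0,0,0,0,0,0,-1,0,0,0,0,0,0,-1,0,0,0,0,0,0,-1,0,0,0,0,0,0],
)

```text
clock: 35.83
tcp_pos: [0.6006, -0.1558, 0.078]
orientation: [0.001, 0.683, 0.73, -0.0]
wrist_force: [-4.5, 1.4, 6.9]
finger_gap: 0.0204
grip_force: 49.3
```

>>> arm_command(
  moves=[-1,-17,0,0,0,0,0,-1,-20,0,0,0,0,0,-1,-20,0,0,0,0,0,-1,-20,0,0,0,0,0,-1,-20,0,0,0,0,0,-1,-20,0,0,0,0,0,-1,-14,0,0,0,0,0,-1,0,0,0,0,0,0],
)

```text
clock: 36.83
tcp_pos: [0.6095, -0.2888, 0.078]
orientation: [0.002, 0.684, 0.729, -0.001]
wrist_force: [-3.0, -2.3, 5.1]
finger_gap: 0.0206
grip_force: 49.7
```

>>> arm_command(
  moves=[-1,-2,0,0,0,0,0,-1,-1,0,0,0,0,0,-1,-1,0,0,0,0,0,-1,0,0,0,0,0,0],
)

```text
clock: 37.33
tcp_pos: [0.6097, -0.2902, 0.078]
orientation: [0.001, 0.683, 0.73, 0.0]
wrist_force: [-3.4, 2.3, 6.8]
finger_gap: 0.0207
grip_force: 49.9
```

>>> arm_command(
  moves=[-1,-1,0,0,0,0,0,-1,-1,0,0,0,0,0,-1,0,0,0,0,0,0],
)

```text
clock: 37.7
tcp_pos: [0.6098, -0.2921, 0.078]
orientation: [0.001, 0.683, 0.73, 0.0]
wrist_force: [-3.0, 2.4, 6.7]
finger_gap: 0.0206
grip_force: 49.8
```

>>> arm_command(
  moves=[-1,-2,0,0,0,0,0,-1,0,0,0,0,0,0,-1,0,0,0,0,0,0],
)

```text
clock: 38.08
tcp_pos: [0.6099, -0.2934, 0.078]
orientation: [0.0, 0.683, 0.73, 0.0]
wrist_force: [-3.5, 3.1, 8.3]
finger_gap: 0.0207
grip_force: 50.0
```

>>> arm_command(
  moves=[-1,-2,0,0,0,0,0,-1,0,0,0,0,0,0,-1,0,0,0,0,0,0],
)

```text
clock: 38.45
tcp_pos: [0.6099, -0.2934, 0.078]
orientation: [-0.001, 0.683, 0.731, 0.001]
wrist_force: [-4.0, 8.6, 9.7]
finger_gap: 0.0205
grip_force: 50.1
```

The force jumped with no motion, so the pallet is against the stop. I'll release, back off and verify.

>>> arm_command(
  moves=[0.4,0,0,0,0,0,0,0.4,0,0,0,0,0,0,0.4,0,0,-45,0,0,0,0.4,0,0,-60,0,0,0,0.4,-20,0,-10,0,0,0,0.4,0,0,0,0,0,0,0.4,0,0,0,0,0,0],
)

```text
clock: 39.33
tcp_pos: [0.6105, -0.3156, 0.1888]
orientation: [-0.001, 0.684, 0.73, -0.0]
wrist_force: [-0.2, 0.1, -1.0]
finger_gap: 0.06
grip_force: 0.0
```

```bash
python3 v.py w7 | head -8
python3 - <<'E'
from chk import *
t=chk(); i,_=read_camera('scene'); cv2.imwrite('pics/s3.png',cv2.resize(i[80:320,100:480],(800,505)))
c=cam('top'); im,D=read_camera('top'); P=cloud(c,D)
print([ (x[2],x[0][2]) for x in comps((np.linalg.norm(P[...,:2]-[.457,.25],axis=-1)<.05),P,.035,.06)])
E
```

```text
[ 0.61053392 -0.31561666  0.18879328] 0.06004516841207783 [-0.15123361  0.1118257  -1.03591753] 93.7598009094568
housings
[ 0.6006 -0.1645  0.1098] 590 [ 0.6006 -0.1588  0.0198]
[ 0.6048 -0.2273  0.1102] 2641 [ 0.6048 -0.227   0.0221]
[ 0.6088 -0.2926  0.107 ] 467 [ 0.6088 -0.2926  0.0104]
nozzle
shoulder
[  95.11048465 -137.62112769]
top [0.4152 0.3146 0.1124] 0.00159
  cap [0.4494 0.3166 0.0269] 0.0349
  cap [0.4384 0.3852 0.0274] 0.035
  cap [0.3809 0.3098 0.0274] 0.0351
  cap [0.3718 0.3775 0.0272] 0.0349
scene [0.4199 0.3138 0.1116] 0.00184
  cap [0.3868 0.3093 0.0278] 0.0354
  cap [0.3782 0.3779 0.0274] 0.0352
  cap [0.4541 0.317  0.0273] 0.0355
  cap [0.4433 0.3855 0.0275] 0.0355
tray [0.4178 0.3169 0.11  ]
[(array([0.4568, 0.2489, 0.026 ]), np.float64(0.0474))]
```

View pics/s3.png

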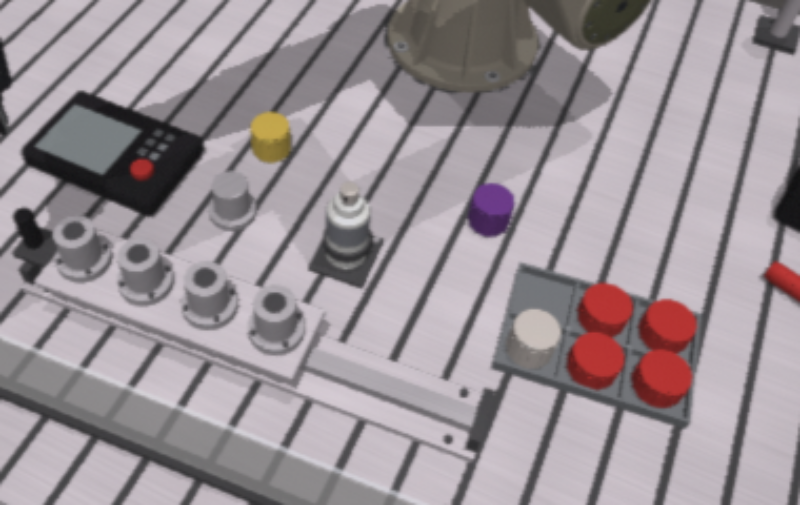

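The caps sit flat in their own compartments: four red, plus the white one at (535,335). The pallet is home against its stop, and the pendant and spare housing are where they were. Handing in.

```bash
python3 -c "from workcell import hand_in; print(hand_in())"
```

```text
the job is handed in; nothing more can be done
None
```

I handed the job in at about 40 s: all five caps are in their own tray compartments, the nozzle was held fully down for about 1 s with the row centred to within about 1 mm, and the pallet is back home against its stop.

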